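Carry the balanced tipping hopper to the grain tester's dock

TASK

Pick up the carrying frame by its top bar, raise it about 50 mm where it stands, and bring the leaning top-heavy hopper upright and free of both its stops; keep it balanced there for at least 4 seconds before moving off. Carry the frame to the tester's dock without letting the hopper fall back onto a stop or jerking it about, keep it balanced over the dock, the foot clear above the catch, for at least 2 seconds, then lower the frame squarely into the dock so that the catch takes the hopper's tail weight and holds it upright, and let go. Leave the bottle and brush alone.

Things in the scene. Friction and masses are not known exactly. Their poses are not given: they have to be found in the camera images.
- frame: Loose steel carrying frame, 0.40 kg, a tall arch on an open rectangular foot standing on the bench. Origin: centre of the foot's underside. Foot 140 mm (its x) by 160 mm (its y), of bars 12 x 12 mm. Posts 22 x 10 mm at y = +-70 mm carry the top bar. The hopper's hinge runs along the frame's y, 110 mm above the origin.
- bar (a point): Centre of the black top bar (the handle), 260 mm above the frame's origin. The bar is 24 mm thick (frame x), 150 mm long (y) and 30 mm high. Grip it from above at its middle, fingers closing along the frame's x. Axes as the frame's.
- hopper (a joint): Hopper angle in the frame (rad) about frame +y: 0 = in line, + = top towards frame +x. Stops +-0.22; starts resting on +0.22. Nominal: 0.47 kg (+-15 %), mass centre 7.5 mm above the hinge, m g l = 0.035 N m, inertia about hinge 0.0033 kg m2, centring spring to frame 0.021 N m/rad (weaker than gravity: unstable, time constant 0.5 s), damping 0.004 N m s/rad, friction 0.0002 N m.
- hopper_lid (a point): Centre of the top of the lid of the hopper, a steel can 90 mm wide (lid 94 mm), 139 mm high, hung between the posts; 99 mm above the hinge along the hopper's axis. Its z is that axis (vertical = upright), its y the hinge. Tilting the frame about its y by p pushes the hopper the same way with 0.021 p N m; accelerating the hinge by a along x pushes it with -m l a.
- tail (a point): Centre of the hopper's tail weight, a cylinder of 32 mm diameter, 50 mm long, parallel to the hinge and 75 mm below it (lowest point 19 mm above the frame's underside). Axes as the lid's.
- dock: Fixed dock of a grain tester: grey plate 200 mm (x) by 220 mm (y), 20 mm high; green console 55 mm high from x = 100 to 190 mm (knobs to 67 mm). Origin: centre of the plate's underside. Four flared rims, 19 mm above the plate, enclose a 150 x 170 mm pocket for the frame's foot (5 mm play each side; the mouth 11 mm wider each side).
- seat (a point): Centre of the pocket floor, on the plate's top 20 mm above the bench; the frame's origin belongs here, frame x along dock x (either way round).
- catch (a point): Centre of the mouth of the catch, 50 mm above the seat: two cheeks 50 mm long, parallel to the dock's y, 39 mm apart up to 35 mm above the plate, flared above that to 67 mm at 50 mm above the plate. The tail weight enters from above; between the straight cheeks the hopper is held. Bring the foot in above the cheeks.
- sample_bottle: Bystander: amber bottle, 60 mm diameter, 130 mm high, origin under its centre.
- brush: Bystander: flat red-handled brush about 215 mm long lying on the bench, origin between handle and ferrule at the underside.

How it is judged:
On the way, in this order (a step that is already met when the one before it is completed fails the run):
1. the frame is lifted clear near where it stood and the hopper is kept balanced, upright within 0.15 rad and within 0.12 rad of its mid-position, for 4 s (height (world z) of frame above 0.02 m and distance of frame from where it was at the start of the episode below 0.12 m and value of joint hopper between -0.12 and 0.12 rad and angle between hopper_lid's own z axis and vertical below 0.15 rad), for 4 s.
2. the frame is held over the dock (within 30 mm, at least 35 mm above its plate) with the hopper balanced for 2 s (horizontal distance between frame and seat below 0.03 m and z of frame in the frame of seat above 0.035 m and value of joint hopper between -0.12 and 0.12 rad and angle between hopper_lid's own z axis and vertical below 0.15 rad), for 2 s.
At the end, for the whole second after the job is handed in: The frame stands in the dock's pocket, its foot flat on the plate (within 6 mm in height, 12 mm of the seat centre, 0.12 rad of square, tilted less than 0.06 rad), at rest, with the tail weight caught so that the hopper is within 0.16 rad of its mid-position and still; the robot has let go (horizontal distance between frame and seat below 0.012 m and z of frame in the frame of seat between -0.005 and 0.006 m and angle between the x axis of frame and the x axis of dock, either way round below 0.12 rad and angle between frame's own z axis and vertical below 0.06 rad and linear speed of frame below 0.02 m/s and value of joint hopper between -0.16 and 0.16 rad and velocity of joint hopper between -0.1 and 0.1 rad/s); the robot touches nothing.
It fails at once if carried more than 120 mm from where it stood while the hopper lay near a stop (beyond 0.18 rad) (distance of frame from where it was at the start of the episode above 0.12 m and (value of joint hopper above 0.18 rad or value of joint hopper below -0.18 rad)).
It fails at once if the hopper slammed over (turning faster than 5 rad/s in its frame) (velocity of joint hopper above 5 rad/s or velocity of joint hopper below -5 rad/s).
It fails at once if the hopper tipped more than 0.5 rad from vertical and spilled (angle between hopper_lid's own z axis and vertical above 0.5 rad).
It fails at once if a bystander was moved more than 30 mm (distance of any of sample_bottle, brush from where it was at the start of the episode above 0.03 m).
It also fails if it takes over 72 s, if anything falls off the work surface, if the arm or the gripper's body presses on something with over 40 N, if the wrist force passes 120 N, or if a joint passes its speed limit or range.

ROBOT

A 7-joint arm with a two-finger parallel gripper is mounted at the origin on the work surface. World frame = base frame: x ahead of the robot, y to its left, z up, the work surface at z = 0. Lengths are in m, angles in rad, forces in N, time in s.
With the tool pointing down it reaches from about 0.425 to 0.925 m from the base axis. Payload 6.8 kg.
Tool frame: the origin (TCP) lies at the very end of the fingers, on their centre line; the grasp point (between the pads) lies r.grip_depth behind it (r.grip_depth is the distance from the TCP to the grasp point, in m); z points along the fingers, x is the direction in which the jaws open and shut, and the axes are right-handed (so a half turn about z gives the same grasp; the last joint's range is limited). The gripper opens to 85 mm and grips with 20 to 120 N. Pads are 22 mm wide; open, the fingers measure 114 mm over their backs; the gripper's body (76 mm by 85 mm) begins 54 mm behind the grasp point. The pads swing forward as they close: fully open they stand 13 mm farther back than shut.
Start: joints at [1.219, 0.477, 0.022, 1.555, -0.011, 1.109, -0.083], TCP at [0.163, -0.655, 0.231] pointing down, gripper open.
Joint ranges: [-2.96, 2.96], [-0.34, 2.1], [-1.41, 1.46], [0.24, 2.44], [-1.37, 4.51], [0.17, 1.92], [-2.96, 2.96]. Speed limits (rad/s): [2.39, 2.39, 3.14, 3.14, 3.14, 3.14, 3.14].

INTERFACE

Orientations are given as a rotation vector (axis times angle).
In Python, from bench import readout, grab_frame, workorder, r gives the robot as it stands.
- The arm moves only by the shell command python3 -m handwheel 'ROWS' [FORCE]. ROWS is text: rows parted by semicolons, each of 7 numbers parted by spaces: the shift along the tool's x, y, z in mm, then the turn, a rotation vector about the tool's x, y, z in degrees, then the finger opening in mm, from 0 to 85.4. A call has 1 to 12 rows; each row is the pose to reach, as a shift and turn from the pose commanded when the call began, along the tool's axes at that moment; what a row does not reach only later rows make up. A row lasts 1/8 s, in which the tool goes at most 62.5 mm and 10.7 degrees, less where a joint would pass 70% of its speed; a pose out of reach is approached as far as the arm can. A call with a gripper value outside its range is refused whole. The fingers move at their own pace and stop on an object; FORCE is the grip in N (left out, the last holds). Time passes only in rows, so rows that repeat a pose let the fingers close. It gives the time, the measured TCP pose, the force and the opening at its end, in the units of the state.
- readout.get_obs(): the state, without advancing time (a new reading comes with each control period).
- grab_frame(name): name is "scene" or "side" or "wrist"; returns a dict with "pixels" (400x640x3 uint8, red, green, blue), "fx", "fy", "cx", "cy" (pixels), "rvec" (rotation vector, rad) and "tvec" (3), from world to camera coordinates, as OpenCV has them. Camera axes: x right, y down, z forward; pixel columns grow to the right and rows downward; lengths in m; the calibration is good to about 2 mm. A picture is of the moment at which its call begins. There is no depth.
- workorder.hand_in(): hands the job in, once; it reports no verdict.
The state is a dict: "clock": time; "joints": joint angles; "qvel": joint speeds; "tau": joint torques, N m; "tcp_pos": TCP position; "orientation": TCP orientation; "contact_force": force on the tool from outside, world axes, zero at the start; "moment": the same for the moment, N m; "grip_width": finger opening in m.
Only numpy, scipy, OpenCV 4.12 (cv2) and the standard library are available. Lean on these libraries where they do the work, as an engineer would, in place of code of your own. Each camera call takes 0.05 s, during which the arm holds its last target.

## Working session

There is one attempt and no reset: what is moved stays moved. The work goes in short steps, Python scripts to look and compute and a shell command to move; the robot and the scene stay as the last step left them, time stands still between calls to the robot, and variables do not carry over. Pictures are saved under pics/ and viewed, and the job is handed in when it is done.

```bash
ls -la; mkdir -p pics
python3 - <<'E'
from bench import readout, grab_frame, workorder, r
import cv2
print(readout.get_obs()); print(r.grip_depth)
for n in ["scene","side","wrist"]:
    f=grab_frame(n); cv2.imwrite(f"pics/a_{n}.png",f["pixels"][:,:,::-1]); print(n,{k:f[k] for k in f if k!="pixels"})
E
```

```text
total 12
drwxr-xr-x  3 agent agent 4096 Dec  6 08:10 .
drwxr-xr-x 23 root  root  4096 Dec  6 08:10 ..
drwxr-xr-x  2 agent agent 4096 Dec  6 08:10 pics
{'clock': 0.0, 'joints': array([ 1.21890265,  0.47782306,  0.02238423,  1.5564348 , -0.01150457,
        1.10930192, -0.08305594]), 'qvel': array([ 0.00146323, -0.00106287,  0.00026052,  0.00075584,  0.00135107,
        0.00017147,  0.00154964]), 'tau': array([ 2.18251921e-05, -5.96464741e+01,  1.60782550e+00, -2.81199610e+01,
        1.23818233e-02,  9.36430326e-03, -1.97841683e-05]), 'tcp_pos': array([ 0.16275482, -0.6544821 ,  0.23031822]), 'orientation': array([-2.47430366e+00,  1.93419036e+00,  2.41489966e-03]), 'contact_force': array([-0.01695139,  0.00566379,  1.05495098]), 'moment': array([-0.01505421,  0.07520797,  0.02491553]), 'grip_width': 0.08526185961028927}
0.0187
scene {'fx': 380.4535786036025, 'fy': 380.4535786036025, 'cx': 319.27078683368745, 'cy': 203.65945197479016, 'rvec': array([ 1.63001743,  1.72072944, -0.84479048]), 'tvec': array([ 0.02009146, -0.23541238,  1.51442591])}
side {'fx': 497.89664726386127, 'fy': 497.89664726386127, 'cx': 318.7587151120732, 'cy': 199.23722526800034, 'rvec': array([ 2.19889781, -0.13162509,  0.03477841]), 'tvec': array([-0.59706039,  0.20331381,  1.04993548])}
wrist {'fx': 291.9374997746235, 'fy': 291.9374997746235, 'cx': 318.48383863822113, 'cy': 198.04776233987639, 'rvec': array([-2.29177262,  1.78894177,  0.25881449]), 'tvec': array([-0.6740566 , -0.03693931,  0.37908337])}
```

View pics/a_scene.png

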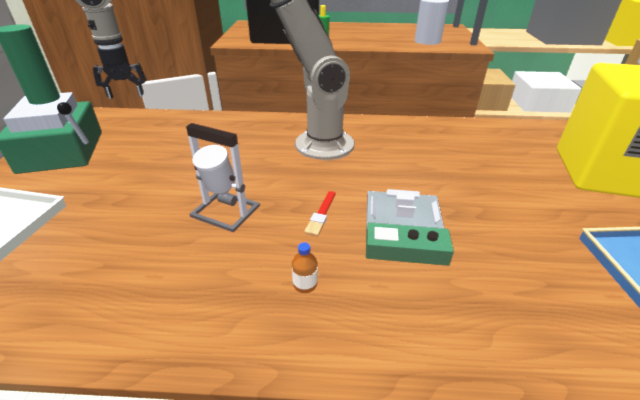

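View pics/a_side.png

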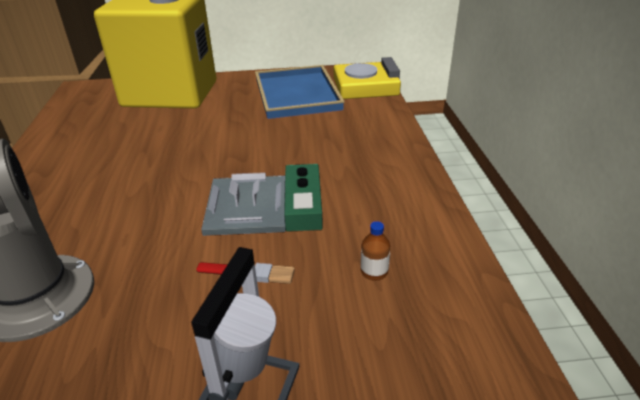

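View pics/a_wrist.png

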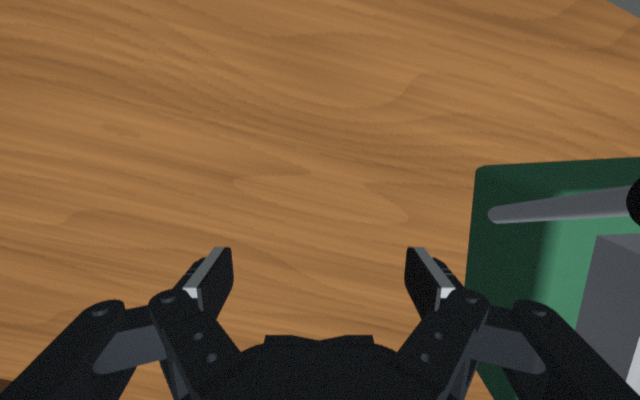

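```bash
cat > h.py <<'E'
import numpy as np, cv2
from bench import readout, grab_frame, workorder, r
from scipy.spatial.transform import Rotation as R
def cam(f):
    K=np.array([[f["fx"],0,f["cx"]],[0,f["fy"],f["cy"]],[0,0,1]]); Rm=R.from_rotvec(f["rvec"]).as_matrix(); t=np.array(f["tvec"])
    return K,Rm,t
def ray(f,u,v):
    K,Rm,t=cam(f); return -Rm.T@t, Rm.T@np.linalg.solve(K,[u,v,1.])
def onz(f,u,v,z):
    c,d=ray(f,u,v); return c+d*(z-c[2])/d[2]
def proj(f,p):
    K,Rm,t=cam(f); q=K@(Rm@np.asarray(p,float)+t); return q[:2]/q[2]
def crop(f,x0,y0,w,h,s,name):
    im=f["pixels"][y0:y0+h,x0:x0+w,::-1]; cv2.imwrite("pics/"+name,cv2.resize(im,None,fx=s,fy=s,interpolation=cv2.INTER_CUBIC))
E
python3 - <<'E'
from h import *
f=grab_frame("scene"); g=grab_frame("side")
crop(f,180,115,90,120,5,"b_fr.png"); crop(f,350,180,110,90,6,"b_dk.png"); crop(g,190,150,150,100,5,"b_sdk.png"); crop(g,180,235,130,165,3.6,"b_sfr.png")
E
```

```text
(no output)
```

View pics/b_fr.png

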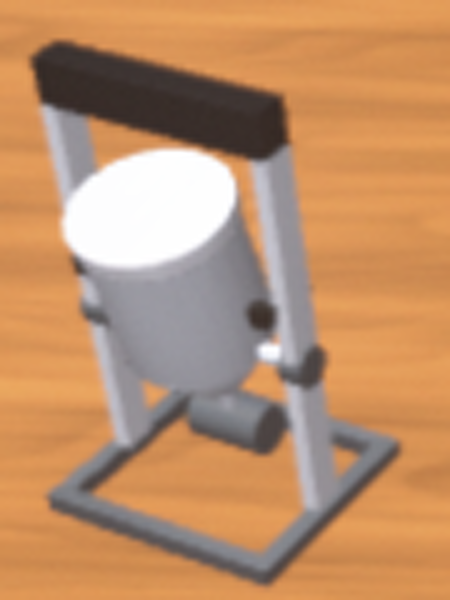

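View pics/b_dk.png

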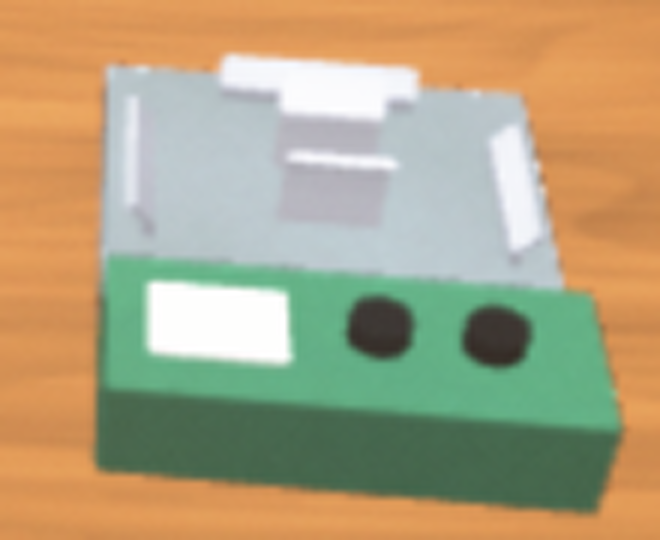

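View pics/b_sdk.png

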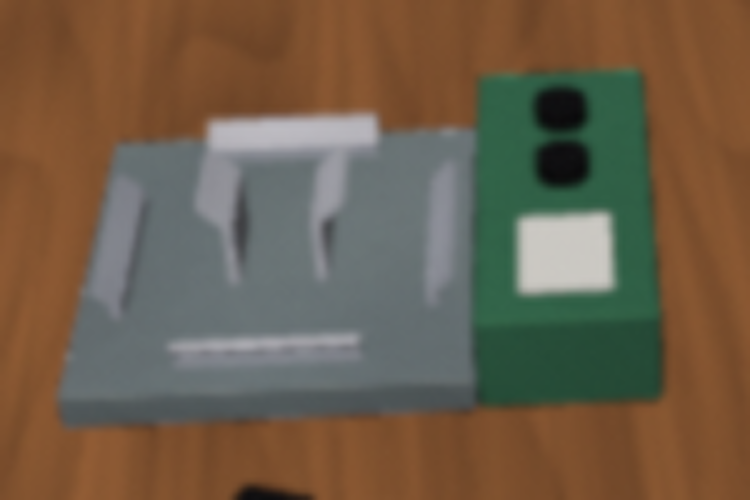

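View pics/b_sfr.png

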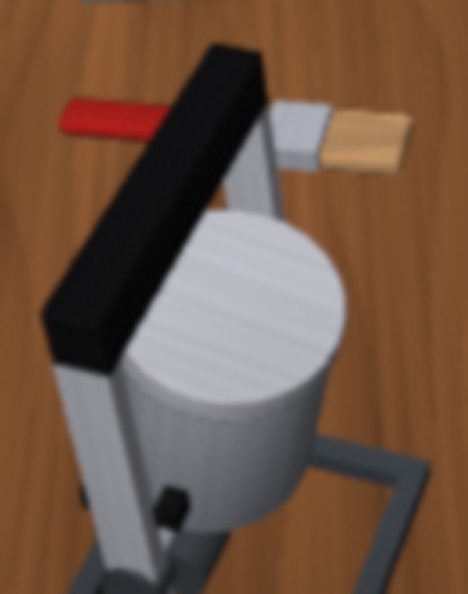

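Run:
```python
from h import *
np.set_printoptions(precision=4,suppress=True)
f=grab_frame("scene"); g=grab_frame("side")
A=lambda x,y:(180+x/5,115+y/5)
print("foot top z.012"); 
for p in [(50,497),(266,571),(400,443)]: print(onz(f,*A(*p),.012))
print("bar top z.275 scene")
for p in [(35,65),(62,42),(285,97),(262,118)]: print(onz(f,*A(*p),.275))
S=lambda x,y:(180+x/3.6,235+y/3.6)
print("bar side")
for p in [(215,45),(262,55),(45,315),(113,328)]: print(onz(g,*S(*p),.275))
print("dock side")
D=lambda x,y:(190+x/5,150+y/5)
for p in [(65,402),(118,145)]: print(onz(g,*D(*p),.02))
for p in [(478,75),(640,70),(660,320),(475,322)]: print(onz(g,*D(*p),.055))
print("dock scene")
E_=lambda x,y:(350+x/6,180+y/6)
for p in [(108,66),(522,95)]: print(onz(f,*E_(*p),.02))
for p in [(108,258),(592,293),(620,428),(97,388)]: print(onz(f,*E_(*p),.055))
print("brush/bottle",onz(f,321,213,0.01),onz(f,305,285,0))
```

```text
foot top z.012
[ 0.4804 -0.3835  0.012 ]
[ 0.5392 -0.2391  0.012 ]
[ 0.4151 -0.1838  0.012 ]
bar top z.275 scene
[ 0.4381 -0.3521  0.275 ]
[ 0.4098 -0.3465  0.275 ]
[ 0.4661 -0.2115  0.275 ]
[ 0.4897 -0.218   0.275 ]
bar side
[ 0.4643 -0.2201  0.275 ]
[ 0.4838 -0.2289  0.275 ]
[ 0.4075 -0.3559  0.275 ]
[ 0.4318 -0.3647  0.275 ]
dock side
[0.3409 0.1458 0.02  ]
[0.3523 0.3646 0.02  ]
[0.5503 0.3518 0.055 ]
[0.6372 0.3442 0.055 ]
[0.6232 0.1252 0.055 ]
[0.5371 0.1355 0.055 ]
dock scene
[0.3383 0.1545 0.02  ]
[0.3517 0.3724 0.02  ]
[0.5404 0.1413 0.055 ]
[0.5521 0.3583 0.055 ]
[0.6388 0.3511 0.055 ]
[0.6271 0.1322 0.055 ]
brush/bottle [0.4481 0.0079 0.01  ] [ 0.7222 -0.0187  0.    ]
```

```bash
cat >> h.py <<'E'
np.set_printoptions(precision=4,suppress=True)
def pose():
    o=readout.get_obs(); return np.array(o["tcp_pos"]),R.from_rotvec(o["orientation"])
def down(yaw,p=0.0):
    # tool z down, tool x at heading yaw(rad), then tilt by p about world-horizontal frame y (y = z x x)
    x=np.array([np.cos(yaw),np.sin(yaw),0]); z=np.array([0,0,-1.]); y=np.cross(z,x)
    M=R.from_matrix(np.c_[x,y,z]); fy=np.array([-np.sin(yaw),np.cos(yaw),0])
    return R.from_rotvec(fy*p)*M
def rel(pt,Rt,p0=None,R0=None):
    if p0 is None: p0,R0=pose()
    return R0.inv().apply(np.array(pt)-p0)*1e3, np.degrees((R0.inv()*Rt).as_rotvec())
E
python3 - <<'E'
from h import *
p,Ro=pose(); print(p,Ro.as_matrix())
w=grab_frame("wrist"); c,d=ray(w,w["cx"],w["cy"]); print("cam in tool",Ro.inv().apply(c-p),Ro.inv().apply(d))
print(rel([.449,-.287,.40],down(np.radians(-22.7))))
print(rel([p[0],p[1],.40],down(np.radians(-22.7))))
E
```

```text
[ 0.1629 -0.655   0.2311] [[ 0.2413 -0.9704 -0.0001]
 [-0.9704 -0.2413  0.0003]
 [-0.0003  0.     -1.    ]]
cam in tool [ 0.0001 -0.0718 -0.1423] [-0.0002  0.2807  0.9598]
(array([-288.0714, -366.4418, -168.7664]), array([ -0.0053,   0.0116, -53.3284]))
(array([  -0.0842,    0.036 , -168.8253]), array([ -0.0053,   0.0116, -53.3284]))
```

```bash
python3 -m handwheel '0 0 -60 0 0 0 85; 0 0 -120 0 0 -8 85; -30 -40 -165 0 0 -16 85; -70 -85 -169 0 0 -24 85; -105 -130 -169 0 0 -32 85; -140 -175 -169 0 0 -40 85; -175 -220 -169 0 0 -48 85; -210 -265 -169 0 0 -53.3 85; -245 -310 -169 0 0 -53.3 85; -275 -350 -169 0 0 -53.3 85; -288 -366.4 -169 0 0 -53.3 85; -288 -366.4 -169 0 0 -53.3 85' 100
python3 - <<'E'
from h import *
p,Ro=pose(); print(p,Ro.as_matrix()); o=readout.get_obs(); print(o["joints"],o["contact_force"],o["moment"])
w=grab_frame("wrist"); cv2.imwrite("pics/c_w.png",w["pixels"][:,:,::-1])
E
```

```text
clock: 1.9
tcp_pos: [0.4499, -0.2855, 0.4004]
orientation: [-3.081, 0.613, -0.001]
contact_force: [-0.4, -0.1, 0.2]
grip_width: 0.0851
[ 0.4499 -0.2855  0.4004] [[ 0.9238 -0.383   0.0004]
 [-0.383  -0.9238  0.0002]
 [ 0.0003 -0.0003 -1.    ]]
[ 0.7861  0.1481 -0.3834  1.6334  0.056   1.3708  0.0024] [-0.3597 -0.0997  0.173 ] [ 0.0323  0.0581 -0.0002]
```

View pics/c_w.png

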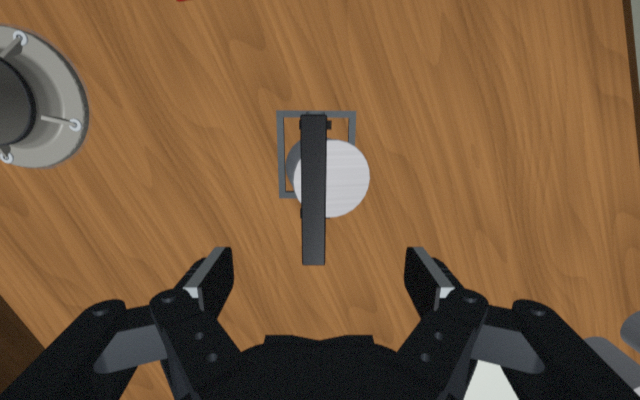

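Run:
```python
from h import *
w=grab_frame("wrist"); im=w["pixels"].astype(int)
m=((im.max(2)<75)).astype(np.uint8); m[:,:290]=0; m[:,340:]=0; m[275:]=0; m[:100]=0
n,l,s,c=cv2.connectedComponentsWithStats(m); i=1+np.argmax(s[1:,4]); print(s[i],c[i])
mm=(l==i)
for row in [125,150,180,200,220,240,255]:
    xs=np.where(mm[row])[0]; print(row,xs.min(),xs.max())
for zz in (.275,):
  for (u,v) in [(314,265.5),(313.5,114)]: print(onz(w,u,v,zz))
crop(w,265,95,120,185,3.2,"c_w2.png")
```

```text
[ 299  110   32  153 3354] [313.0814 176.5698]
125 300 330
150 301 325
180 302 325
200 302 325
220 302 325
240 303 325
255 303 325
[ 0.4146 -0.3584  0.275 ]
[ 0.4722 -0.2207  0.275 ]
```

View pics/c_w2.png

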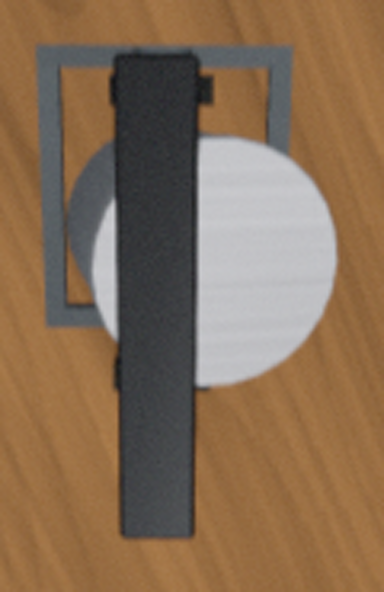

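Run:
```python
from h import *
w=grab_frame("wrist")
a=onz(w,314.0,262.4,.275); b=onz(w,313.7,113.3,.275); d=b-a; print(a,b,np.linalg.norm(d),np.degrees(np.arctan2(d[1],d[0])),(a+b)/2)
ft=[onz(w,265+x/3.2,95+y/3.2,.012) for x,y in [(37,46),(293,46),(48,325)]]; print(ft, np.linalg.norm(ft[1]-ft[0]), np.linalg.norm(ft[2]-ft[0]),(ft[1]+ft[2])/2)
yaw=np.arctan2(d[1],d[0])-np.pi/2; print(np.degrees(yaw)); c=(a+b)/2
print(rel([c[0],c[1],.2413],down(yaw)))
```

```text
[ 0.4152 -0.356   0.275 ] [ 0.4721 -0.2213  0.275 ] 0.14624173741745483 67.11330727467184 [ 0.4437 -0.2886  0.275 ]
[array([ 0.4112, -0.1895,  0.012 ]), array([ 0.5395, -0.2433,  0.012 ]), array([ 0.3503, -0.335 ,  0.012 ])] 0.13912515863408506 0.15777116702898417 [ 0.4449 -0.2891  0.012 ]
-22.886692725328153
(array([ -3.9265,   1.5203, 158.9141]), array([0.0389, 0.0169, 0.0126]))
```

```bash
python3 -m handwheel '-4 1.5 40 0 0 0 85; -4 1.5 90 0 0 0 85; -4 1.5 130 0 0 0 85; -4 1.5 150 0 0 0 85; -4 1.5 158.5 0 0 0 85; -4 1.5 158.5 0 0 0 85; -4 1.5 158.5 0 0 0 50; -4 1.5 158.5 0 0 0 25; -4 1.5 158.5 0 0 0 10; -4 1.5 158.5 0 0 0 10; -4 1.5 158.5 0 0 0 10; -4 1.5 158.5 0 0 0 10' 100
python3 - <<'E'
from h import *
o=readout.get_obs(); print(o)
for n in ["scene","side","wrist"]:
    w=grab_frame(n); cv2.imwrite(f"pics/d_{n}.png",w["pixels"][:,:,::-1])
E
```

```text
clock: 3.55
tcp_pos: [0.4446, -0.2869, 0.2424]
orientation: [3.08, -0.619, -0.0]
contact_force: [-2.7, 1.6, 5.4]
grip_width: 0.0226
{'clock': 3.55, 'joints': array([ 0.7791,  0.2526, -0.3817,  1.8694,  0.1085,  1.0397, -0.0437]), 'qvel': array([ 0.0018, -0.0005, -0.0004,  0.0016, -0.0003, -0.0002,  0.001 ]), 'tau': array([ -0.2705, -39.9622,  -2.12  , -26.4272,   0.0966,  -0.9456,
         0.0215]), 'tcp_pos': array([ 0.4446, -0.2869,  0.2424]), 'orientation': array([ 3.0797, -0.6193, -0.0002]), 'contact_force': array([-2.6675,  1.6208,  5.3658]), 'moment': array([ 0.2603,  0.5578, -0.0397]), 'grip_width': 0.022607101175337003}
```

View pics/d_wrist.png

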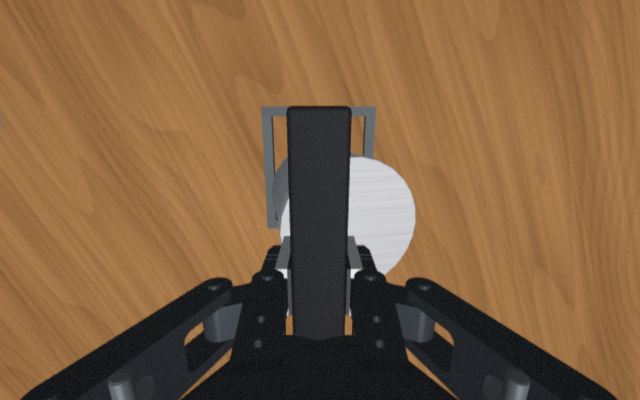

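View pics/d_scene.png

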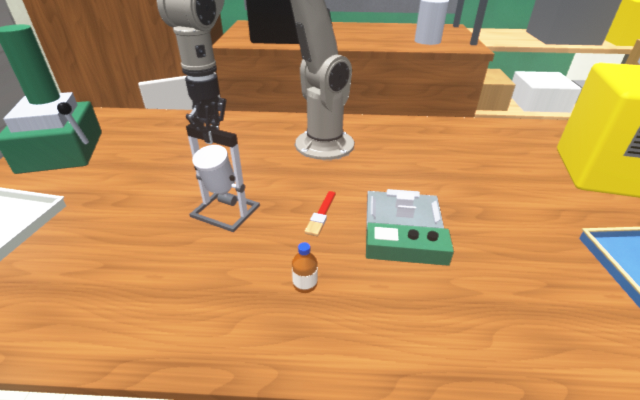

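View pics/d_side.png

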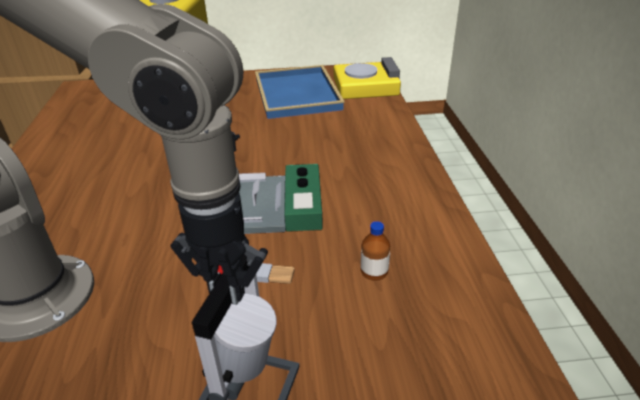

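Run:
```python
from h import *
w=grab_frame("wrist"); im=w["pixels"]
for row in (180,200,210,220,230):
    print(row,[ (x,tuple(int(v) for v in im[row,x])) for x in list(range(272,290,2))+list(range(350,356,2))+list(range(406,420,1))])
```

```text
180 [(272, (94, 100, 105)), (274, (87, 92, 96)), (276, (84, 89, 93)), (278, (85, 91, 96)), (280, (88, 93, 98)), (282, (93, 95, 101)), (284, (94, 99, 105)), (286, (93, 97, 101)), (288, (59, 60, 63)), (350, (204, 204, 207)), (352, (207, 207, 210)), (354, (206, 207, 210)), (406, (166, 122, 77)), (407, (167, 123, 75)), (408, (163, 119, 72)), (409, (165, 119, 75)), (410, (166, 119, 70)), (411, (165, 119, 71)), (412, (167, 122, 75)), (413, (163, 119, 72)), (414, (163, 119, 72)), (415, (162, 116, 72)), (416, (160, 118, 73)), (417, (160, 117, 71)), (418, (160, 117, 73)), (419, (160, 116, 70))]
200 [(272, (96, 104, 106)), (274, (86, 92, 97)), (276, (94, 95, 101)), (278, (91, 94, 99)), (280, (95, 99, 105)), (282, (92, 98, 103)), (284, (104, 108, 112)), (286, (114, 116, 123)), (288, (192, 193, 198)), (350, (208, 208, 211)), (352, (207, 208, 211)), (354, (206, 207, 210)), (406, (210, 210, 214)), (407, (210, 211, 215)), (408, (210, 210, 214)), (409, (209, 210, 213)), (410, (209, 211, 214)), (411, (210, 210, 214)), (412, (202, 203, 207)), (413, (181, 166, 156)), (414, (160, 121, 84)), (415, (160, 
[... 1261 characters left out ...]
, 123, 84)), (417, (160, 115, 71)), (418, (159, 113, 68)), (419, (161, 120, 77))]
230 [(272, (167, 121, 75)), (274, (174, 128, 77)), (276, (173, 127, 78)), (278, (150, 121, 96)), (280, (166, 168, 173)), (282, (208, 208, 211)), (284, (209, 209, 213)), (286, (208, 209, 212)), (288, (207, 207, 210)), (350, (209, 210, 213)), (352, (208, 209, 212)), (354, (209, 209, 212)), (406, (204, 204, 207)), (407, (202, 202, 206)), (408, (203, 204, 208)), (409, (203, 204, 207)), (410, (201, 202, 204)), (411, (202, 203, 206)), (412, (198, 199, 202)), (413, (181, 172, 166)), (414, (158, 122, 89)), (415, (158, 115, 69)), (416, (159, 115, 70)), (417, (163, 119, 72)), (418, (163, 119, 73)), (419, (163, 118, 72))]
```

```bash
cat >> h.py <<'E'
from scipy.optimize import brentq, least_squares
HZ=0.1324; HX=0.0
CAMT=None
def lidpts(im):
    b=im[:,:,2].astype(float); m=((im.min(2)>140)).astype(np.uint8); m[:140]=0; m[300:]=0;m[:,:225]=0;m[:,420+30:]=0
    L=[];Rr=[]
    T=140.
    for v in range(150,236):
        row=b[v]; 
        # right edge: outermost crossing beyond 356
        xs=np.where(m[v,357:450])[0]
        if len(xs)>3:
            x=357+xs.max(); 
            if x<445: Rr.append((x+(row[x]-T)/(row[x]-row[x+1]+1e-9),v))
        xs=np.where(m[v,230:284])[0]
        if len(xs)>3:
            x=230+xs.min(); 
            Lx=(x-(row[x]-T)/(row[x]-row[x-1]+1e-9)); L.append((Lx,v))
    return np.array(L).reshape(-1,2),np.array(Rr).reshape(-1,2)
def hop(w=None,verbose=False):
    if w is None: w=grab_frame("wrist")
    L,Rr=lidpts(w["pixels"]); P=np.vstack([L,Rr])
    p0,Ro=pose(); K,Rm,t=cam(w); c=Ro.inv().apply(-Rm.T@t-p0)
    D=np.array([Ro.inv().apply(Rm.T@np.linalg.solve(K,[u,v,1.])) for u,v in P])
    def fit(q,full=False):
        n=np.array([np.sin(q),0,-np.cos(q)]); e1=np.array([np.cos(q),0,np.sin(q)]); lc=np.array([HX,0,HZ])+.099*n
        s=((lc-c)@n)/(D@n); X=c+D*s[:,None]-lc; a=X@e1; y=X[:,1]
        r_=least_squares(lambda z:np.hypot(a-z[0],y-z[1])-.047,[0.,0.],loss="soft_l1",f_scale=.001)
        return (r_.x[0],r_.x[1],np.sqrt(np.mean(r_.fun**2))) if full else r_.x[0]
    q=brentq(fit,-.45,.45,xtol=1e-4)
    if verbose: print("pts",len(L),len(Rr),"fit",fit(q,True))
    return q
def tilt():
    # frame tilt p about frame y (+ = top toward +x) and roll, heading
    p0,Ro=pose(); M=Ro.as_matrix(); up=-M[:,2]; x=M[:,0]
    return np.arctan2(-x[2],np.hypot(x[0],x[1])), np.arcsin(np.clip(-(M[:,1])[2],-1,1)), np.arctan2(x[1],x[0])
E
python3 - <<'E'
from h import *
o=readout.get_obs(); print(tilt(), hop(verbose=True)); print(readout.get_obs()["clock"])
E
```

```text
pts 9 79 fit (np.float64(2.2622032523199646e-07), np.float64(0.0006269589208408086), np.float64(0.00043041325576689956))
(np.float64(-1.3131307263098782e-05), np.float64(-0.0002987234419528306), np.float64(-0.3968213280847289)) 0.21000633680851286
3.8
```

```bash
python3 -m handwheel '0 0 -10 0 0 0 10; 0 0 -25 0 0 0 10; 0 0 -42 0 0 0 10; 0 0 -52 0 0 0 10; 0 0 -55 0 0 0 10; 0 0 -55 0 0 0 10' 100
python3 - <<'E'
from h import *
o=readout.get_obs(); print(tilt(), o["contact_force"],o["moment"],hop(verbose=True))
E
python3 -m handwheel '-2.5 0 0 0 1.1 0 10; -5 0 0 0 2.2 0 10; -8 0 0.5 0 3.5 0 10'
python3 - <<'E'
from h import *
o=readout.get_obs(); print(tilt(), o["qvel"],hop(verbose=True)); o=readout.get_obs();print(tilt(),o["clock"],o["qvel"],o["tcp_pos"])
w=grab_frame("wrist"); cv2.imwrite("pics/e_w.png",w["pixels"][:,:,::-1]);print(tilt())
E
```

```text
clock: 4.55
tcp_pos: [0.4446, -0.2869, 0.2967]
orientation: [3.08, -0.619, -0.0]
contact_force: [-0.4, 0.3, -8.7]
grip_width: 0.0233
pts 10 79 fit (np.float64(1.628433179813643e-06), np.float64(0.000746035645960415), np.float64(0.0003553983381621832))
(np.float64(0.00015292196237277995), np.float64(-5.605547391717042e-05), np.float64(-0.39682576603045405)) [-0.4035  0.3435 -8.7477] [ 0.0087  0.0289 -0.0405] 0.21440905958000211
clock: 4.97
tcp_pos: [0.4369, -0.2837, 0.2961]
orientation: [3.067, -0.617, 0.095]
contact_force: [-0.7, 0.1, -8.5]
grip_width: 0.023
pts 9 79 fit (np.float64(1.3076443465855748e-06), np.float64(0.0005815957811928575), np.float64(0.00035791014073963237))
(np.float64(-0.06199936836884759), np.float64(1.1905042618625389e-05), np.float64(-0.3968182479639058)) [ 0.0558 -0.1465 -0.0055  0.1802 -0.0593 -0.2319  0.0623] 0.2194437784359066
(np.float64(-0.06236330727189972), np.float64(-0.00036876683293190615), np.float64(-0.3969264478388951)) 5.025 [-0.005   0.0154  0.0011 -0.0245  0.0101  0.0499 -0.0134] [ 0.4362 -0.2835  0.2961]
(np.float64(-0.061145260505746944), np.float64(-0.000485329888662735), np.float64(-0.397147513404813))
```

View pics/e_w.png

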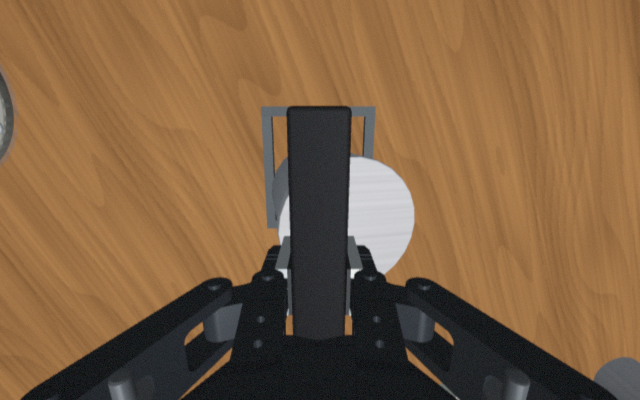

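Run:
```python
from h import *
import json
cs=[];Rs=[];ws=[]
for i in range(6):
    w=grab_frame("wrist"); p0,Ro=pose(); K,Rm,t=cam(w); cs.append(Ro.inv().apply(-Rm.T@t-p0)); Rs.append((Ro.inv()*R.from_matrix(Rm.T)).as_rotvec()); ws.append(w)
c=np.mean(cs,0); rv=R.from_rotvec(Rs).mean().as_rotvec(); print(np.std(cs,0),np.std(Rs,0),c,rv)
json.dump({"c":c.tolist(),"rv":rv.tolist()},open("camt.json","w"))
s=open("h.py").read()
s=s.replace("p0,Ro=pose(); K,Rm,t=cam(w); c=Ro.inv().apply(-Rm.T@t-p0)","K,_,_=cam(w); J=json.load(open('camt.json')); c=np.array(J['c']); RT=R.from_rotvec(J['rv'])")
s=s.replace("D=np.array([Ro.inv().apply(Rm.T@np.linalg.solve(K,[u,v,1.])) for u,v in P])","D=RT.apply(np.linalg.solve(K,np.c_[P,np.ones(len(P))].T).T)")
s=s.replace("import numpy as np","import json, numpy as np",1)
open("h.py","w").write(s)
import importlib,h; importlib.reload(h)
print([h.hop(w) for w in ws])
```

```text
[0.0002 0.     0.0001] [0.     0.0001 0.    ] [-0.0002 -0.0717 -0.1423] [-0.2848  0.0011 -0.0008]
[0.1901096821422735, 0.18135296984270988, 0.17329144944622504, 0.16587270247104052, 0.15935506892606932, 0.15352737789275853]
```

```bash
cat > step.py <<'E'
# usage: step.py N [init] : look, estimate, propose N rows
from h import *
import sys, os, time
N=int(sys.argv[1]); init="init" in sys.argv
OFF=0.004
Ih,MGL,KS,C,FR,ML=.0033,.035,.021,.004,.0002,.0035
ST="st.json"
def acc(phi,dphi,p,dp,a,d):
    return (MGL*np.sin(phi)-KS*(phi-p)-C*(dphi-dp)-FR*np.tanh((dphi-dp)/.02)-ML*a+d)/Ih
def sim(x,pk,p0,ak,dtrow=.125,n=10):
    # x=[phi,dphi,d]; p linear in each row
    phi,v,d=x; out=[]
    for k,p1 in enumerate(pk):
        dp=(p1-p0)/dtrow; h=dtrow/n
        for i in range(n):
            v=v+h*acc(phi,v,p0+dp*h*(i+.5),dp,ak[k],d); phi=phi+h*v
            q=phi-(p0+dp*h*(i+1))
            if abs(q)>.22: phi=np.sign(q)*.22+p0+dp*h*(i+1); v=dp
        out.append((phi,v)); p0=p1
    return np.array(out)
def plan_at(S,t):
    pl=S.get("plan")
    if not pl: return np.array(S["hinge"]),S["yaw"]
    pts=np.array(pl["pts"]); T=np.cumsum([0]+pl["T"]); 
    tau=t-pl["t0"]
    k=int(np.clip(np.searchsorted(T,tau)-1,0,len(pl["T"])-1)); s=np.clip((tau-T[k])/pl["T"][k],0,1); s=s**3*(10-15*s+6*s*s)
    w=pts[k]*(1-s)+pts[k+1]*s
    if pl.get("arc") and k in pl["arc"]:
        A,B=pts[k],pts[k+1]; ra,rb=np.hypot(*A[:2]),np.hypot(*B[:2]); ta,tb=np.arctan2(A[1],A[0]),np.arctan2(B[1],B[0])
        r_=ra*(1-s)+rb*s; th=ta*(1-s)+tb*s; w=np.array([r_*np.cos(th),r_*np.sin(th),w[2],w[3]])
    return w[:3],w[3]
w=grab_frame("wrist"); q=hop(w)+OFF
o=readout.get_obs(); t=o["clock"]-.05   # time of picture
pm=tilt()[0]
if init:
    S=json.load(open("init.json")); x=np.array(S["x"]); Pc=np.diag([.005,.05,.0003])**2
else:
    S=json.load(open(ST)); x=np.array(S["x"]); Pc=np.array(S["P"])
    # propagate over sent rows (.125 each), then hold
    p0=S["p"]
    segs=[(p,.125,a) for p,a in zip(S["rows"],S["arow"])]
    tr=.125*len(segs)
    lead=S["t_sent"]-S["t"]       # hold before rows began
    rest=t-S["t_sent"]-tr
    for p1,dt,a in ([(p0,lead,0)] if lead>1e-6 else [])+segs+([(S["rows"][-1],rest,0)] if rest>1e-6 else []):
        def f(z): return np.r_[sim(z,[p1],p0,[a],dt,max(3,int(dt/.0125)))[-1],z[2]]
        F=np.array([(f(x+e)-f(x-e))/(2e-4) for e in np.eye(3)*1e-4]).T
        x=f(x); Pc=F@Pc@F.T+np.diag([1e-6,4e-4,4e-9])*dt/.125*1.0; p0=p1
    pcmd=S["rows"][-1]
    S["p"]=pcmd
H=np.array([1.,0,0]); z=q+S["p"]; qpred=x[0]-S["p"]
Sg=H@Pc@H+.003**2; Kg=Pc@H/Sg; x=x+Kg*(z-x[0]); Pc=Pc-np.outer(Kg,H@Pc)
print(f"t={t:.3f} q={q:.4f} pred={qpred:.4f} pcmd={S['p']:.4f} pmeas={pm:.4f} | q'={x[1]:.3f} phi={x[0]:.4f} d={x[2]:.5f}")
# advance the .05 of the picture
dt=o["clock"]-t
x2=np.r_[sim(x,[S["p"]],S["p"],[0],dt,5)[-1],x[2]]
tn=o["clock"]
hz=14
pos=[plan_at(S,tn+.125*k) for k in range(-1,hz+2)]
xd=lambda y:np.array([np.cos(y),np.sin(y),0])
ak=[((pos[k+1][0]-2*pos[k][0]+pos[k-1][0])/.125**2)@xd(pos[k][1]) for k in range(1,hz+1)]
def cost(u):
    o_=sim(x2,u,S["p"],ak); ph,v=o_.T; qq=ph-u; du=np.diff(np.r_[S["p"],u])
    pt=-x[2]/KS*0
    return np.r_[ph*1.5,qq*1.0,v*.6,du*2.5,np.diff(np.r_[0,du])*1.5,ph[-1]*6,v[-1]*6,u[-1]*1.5]
u=least_squares(cost,np.full(hz,S["p"]),bounds=(-.25,.25),max_nfev=30).x
pr=sim(x2,u,S["p"],ak)
print("plan p",u[:N+3],"\n pred q",(pr[:,0]-u)[:8])
c0=np.array(S["cpos"]); R0=R.from_rotvec(S["crot"]); rows=[];
for k in range(N):
    h,y=plan_at(S,tn+.125*(k+1)); Rt=down(y,u[k]); pt=h+Rt.apply([0,0,-HZ])
    dx,dr=rel(pt,Rt,c0,R0); dx=np.round(dx*2)/2; dr=np.round(dr,1); rows.append(" ".join(f"{v:g}" for v in np.r_[dx,dr]+0.)+" 10")
Rn=R0*R.from_rotvec(np.radians(dr)); pn=c0+R0.apply(dx/1e3)
print("hinge",h,"yaw",y,"tcp meas",o["tcp_pos"],"cmd",c0,"Fz",o["contact_force"][2])
print("python3 -m handwheel '"+"; ".join(rows)+"'")
S.update(x=list(x),P=Pc.tolist(),t=t,t_sent=tn,rows=list(u[:N]),arow=ak[:N],cpos=pn.tolist(),crot=Rn.as_rotvec().tolist())
json.dump(S,open(ST,"w"))
open("log.txt","a").write(json.dumps([t,q,S["p"],pm])+"\n")
E
python3 - <<'E'
from h import *
# commanded chain
p=np.array([.4499,-.2855,.4004]); Ro=R.from_rotvec([-3.081,.613,-.001])
def mv(p,Ro,d,rv): return p+Ro.apply(np.array(d)/1e3), Ro*R.from_rotvec(np.radians(rv))
p,Ro=mv(p,Ro,[-4,1.5,158.5],[0,0,0]); p,Ro=mv(p,Ro,[0,0,-55],[0,0,0]); p,Ro=mv(p,Ro,[-8,0,.5],[0,3.5,0])
print(p,Ro.as_matrix(), readout.get_obs()["clock"],pose()[0],pose()[1].as_matrix())
M=Ro.as_matrix(); yaw=np.arctan2(M[1,0],M[0,0]); print(tilt())
h=p+Ro.apply([0,0,.1324]); print("hinge",h,yaw)
pc=-np.radians(3.5)
json.dump(dict(cpos=p.tolist(),crot=Ro.as_rotvec().tolist(),hinge=h.tolist(),yaw=float(yaw),p=pc,x=[.1535-.006+.004+pc,-.115,0.]),open("init.json","w"))
E
python3 step.py 3 init
```

```text
[ 0.4383 -0.2823  0.2964] [[ 0.9221 -0.3828  0.0571]
 [-0.3821 -0.9238 -0.0233]
 [ 0.0616 -0.0003 -0.9981]] 5.375 [ 0.4375 -0.2839  0.2963] [[ 0.9206 -0.3864  0.0564]
 [-0.3856 -0.9224 -0.0235]
 [ 0.0611 -0.0001 -0.9981]]
(np.float64(-0.06111805986178239), np.float64(9.643199157416106e-05), np.float64(-0.3966814722219705))
hinge [ 0.4459 -0.2854  0.1642] -0.3928132194053764
t=5.375 q=0.1524 pred=0.1515 pcmd=-0.0611 pmeas=-0.0611 | q'=-0.115 phi=0.0911 d=0.00000
plan p [-0.0783 -0.0711 -0.0567 -0.0422 -0.0303 -0.0213] 
 pred q [0.1492 0.1266 0.0985 0.0726 0.0515 0.0356 0.0242 0.0163]
hinge [ 0.4459 -0.2854  0.1642] yaw -0.3928132194053764 tcp meas [ 0.4375 -0.2839  0.2963] cmd [ 0.4383 -0.2823  0.2964] Fz -9.255970096344011
python3 -m handwheel '-2 0 0 0 1 0 10; -1 0 0 0 0.5 0 10; 0.5 0 0 0 -0.3 0 10'
```

```bash
python3 -m handwheel '-2 0 0 0 1 0 10; -1 0 0 0 0.5 0 10; 0.5 0 0 0 -0.3 0 10' | head -1; python3 step.py 3
```

```text
clock: 5.8
t=5.800 q=0.1072 pred=0.0986 pcmd=-0.0567 pmeas=-0.0551 | q'=-0.079 phi=0.0503 d=0.00005
plan p [-0.0533 -0.0455 -0.0362 -0.0277 -0.0209 -0.0156] 
 pred q [0.0902 0.0735 0.0565 0.0417 0.0299 0.021  0.0146 0.0103]
hinge [ 0.4459 -0.2854  0.1642] yaw -0.3928132194053764 tcp meas [ 0.4384 -0.2843  0.2965] cmd [ 0.4388 -0.2825  0.2964] Fz -9.18594666661642
python3 -m handwheel '0.5 0 0 0 -0.2 0 10; 1.5 0 0 0 -0.6 0 10; 3 0 0 0 -1.2 0 10'
```

```bash
python3 -m handwheel '0.5 0 0 0 -0.2 0 10; 1.5 0 0 0 -0.6 0 10; 3 0 0 0 -1.2 0 10' | head -1; python3 step.py 3
```

```text
clock: 6.22
t=6.225 q=0.0582 pred=0.0566 pcmd=-0.0362 pmeas=-0.0343 | q'=-0.052 phi=0.0219 d=0.00007
plan p [-0.0295 -0.0226 -0.0171 -0.013  -0.0099 -0.008 ] 
 pred q [0.0429 0.0312 0.0221 0.0154 0.0108 0.0081 0.0066 0.0056]
hinge [ 0.4459 -0.2854  0.1642] yaw -0.3928132194053764 tcp meas [ 0.441  -0.2854  0.2965] cmd [ 0.4415 -0.2836  0.2966] Fz -8.31154280766992
python3 -m handwheel '1 0 0 0 -0.3 0 10; 1.5 0 0 0 -0.7 0 10; 2.5 0 0 0 -1.1 0 10'
```

```bash
python3 -m handwheel '1 0 0 0 -0.3 0 10; 1.5 0 0 0 -0.7 0 10; 2.5 0 0 0 -1.1 0 10' | head -1; python3 step.py 4
```

```text
clock: 6.65
t=6.650 q=0.0240 pred=0.0221 pcmd=-0.0171 pmeas=-0.0153 | q'=-0.019 phi=0.0069 d=0.00008
plan p [-0.0166 -0.0144 -0.0121 -0.0102 -0.0089 -0.0079 -0.007 ] 
 pred q [0.0203 0.0163 0.0126 0.0099 0.0082 0.0069 0.0059 0.0051]
hinge [ 0.4459 -0.2854  0.1642] yaw -0.3928132194053764 tcp meas [ 0.4432 -0.2863  0.2966] cmd [ 0.4438 -0.2846  0.2967] Fz -9.014836028602696
python3 -m handwheel '0 0 0 0 0 0 10; 0.5 0 0 0 -0.1 0 10; 0.5 0 0 0 -0.2 0 10; 1 0 0 0 -0.3 0 10'
```

```bash
python3 -m handwheel '0 0 0 0 0 0 10; 0.5 0 0 0 -0.1 0 10; 0.5 0 0 0 -0.2 0 10; 1 0 0 0 -0.3 0 10' | head -1; python3 step.py 5
```

```text
clock: 7.2
t=7.200 q=0.0125 pred=0.0099 pcmd=-0.0102 pmeas=-0.0105 | q'=0.001 phi=0.0022 d=0.00010
plan p [-0.0113 -0.0117 -0.0107 -0.0094 -0.0084 -0.0075 -0.0068 -0.0061] 
 pred q [0.0131 0.0124 0.0105 0.0086 0.0072 0.0062 0.0054 0.0047]
hinge [ 0.4459 -0.2854  0.1642] yaw -0.3928132194053764 tcp meas [ 0.4439 -0.2866  0.2966] cmd [ 0.4448 -0.285   0.2967] Fz -8.71208254297508
python3 -m handwheel '-0.5 0 0 0 0 0 10; -0.5 0 0 0 0 0 10; 0 0 0 0 0 0 10; 0 0 0 0 -0.1 0 10; 0 0 0 0 -0.2 0 10'
```

```bash
python3 -m handwheel '-0.5 0 0 0 0 0 10; -0.5 0 0 0 0 0 10; 0 0 0 0 0 0 10; 0 0 0 0 -0.1 0 10; 0 0 0 0 -0.2 0 10' | head -1; python3 step.py 5
```

```text
clock: 7.88
t=7.875 q=0.0096 pred=0.0072 pcmd=-0.0084 pmeas=-0.0068 | q'=0.002 phi=0.0011 d=0.00012
plan p [-0.0095 -0.01   -0.0097 -0.0089 -0.0082 -0.0075 -0.0069 -0.0064] 
 pred q [0.0105 0.0103 0.0092 0.0079 0.0068 0.006  0.0053 0.0048]
hinge [ 0.4459 -0.2854  0.1642] yaw -0.3928132194053764 tcp meas [ 0.4438 -0.2866  0.2966] cmd [ 0.4448 -0.285   0.2967] Fz -8.623464624741292
python3 -m handwheel '0 0 0 0 0.1 0 10; 0 0 0 0 0.1 0 10; 0 0 0 0 0.1 0 10; 0 0 0 0 0.1 0 10; 0 0 0 0 0 0 10'
```

```bash
python3 -m handwheel '0 0 0 0 0.1 0 10; 0 0 0 0 0.1 0 10; 0 0 0 0 0.1 0 10; 0 0 0 0 0.1 0 10; 0 0 0 0 0 0 10' | head -1; python3 step.py 6
python3 - <<'E'
from h import *
# dock from earlier scene+side pixels with half-pixel correction (saved crops): average, using png calibration now
f=grab_frame("scene"); 
crop(f,350,180,110,90,7,"g_dk.png"); g=grab_frame("side")
E_=lambda x,y:(350+(x+.5)/6-.5,180+(y+.5)/6-.5); D=lambda x,y:(190+(x+.5)/5-.5,150+(y+.5)/5-.5)
for nm,im,M,pl,co in [("scene",f,E_,[(108,66),(522,95)],[(108,258),(592,293),(620,428),(97,388)]),("side",g,D,[(65,402),(118,145)],[(475,322),(478,75),(640,70),(660,320)])]:
    a,b=[onz(im,*M(*p),.02) for p in pl]; c=[onz(im,*M(*p),.055) for p in co]
    yd=b-a; yaw=np.arctan2(yd[1],yd[0])-np.pi/2; cy=c[1]-c[0]; yaw2=np.arctan2(cy[1],cy[0])-np.pi/2; cy3=c[2]-c[3] if nm=="scene" else c[2]-c[3]; yaw3=np.arctan2(cy3[1],cy3[0])-np.pi/2
    X=np.array([np.cos(yaw2),np.sin(yaw2),0])
    print(nm,np.degrees([yaw,yaw2,yaw3]),(a+b)/2+.1*X,(c[0]+c[1])/2-.1*X,(c[2]+c[3])/2-.19*X, np.linalg.norm(yd),np.linalg.norm(cy))
E
```

```text
clock: 8.55
t=8.550 q=0.0103 pred=0.0068 pcmd=-0.0082 pmeas=-0.0069 | q'=0.004 phi=0.0020 d=0.00015
plan p [-0.01   -0.0114 -0.0119 -0.0112 -0.0102 -0.0094 -0.0087 -0.008  -0.0074] 
 pred q [0.0121 0.0127 0.0121 0.0104 0.0088 0.0077 0.0068 0.0062]
hinge [ 0.4459 -0.2854  0.1642] yaw -0.3928132194053764 tcp meas [ 0.4438 -0.2866  0.2966] cmd [ 0.4448 -0.285   0.2967] Fz -7.914951432965558
python3 -m handwheel '0 0 0 0 0.1 0 10; -0.5 0 0 0 0.2 0 10; -0.5 0 0 0 0.2 0 10; -0.5 0 0 0 0.2 0 10; 0 0 0 0 0.2 0 10; 0 0 0 0 0.1 0 10'
scene [-3.5346 -3.0968 -3.0666] [0.4426 0.257  0.02  ] [0.4447 0.2543 0.055 ] [0.4418 0.2511 0.055 ] 0.2186748187139285 0.2175910872763448
side [-2.9439 -3.4335 -3.6332] [0.4453 0.2511 0.02  ] [0.443  0.2516 0.055 ] [0.4397 0.248  0.055 ] 0.2196200680681393 0.21719604528687583
```

```bash
python3 -m handwheel '0 0 0 0 0.1 0 10; -0.5 0 0 0 0.2 0 10; -0.5 0 0 0 0.2 0 10; -0.5 0 0 0 0.2 0 10; 0 0 0 0 0.2 0 10; 0 0 0 0 0.1 0 10' | head -1; python3 step.py 5
```

```text
clock: 9.45
t=9.450 q=0.0049 pred=0.0074 pcmd=-0.0094 pmeas=-0.0086 | q'=-0.007 phi=-0.0044 d=0.00013
plan p [-0.0066 -0.0045 -0.0035 -0.003  -0.0029 -0.003  -0.003  -0.0031] 
 pred q [ 0.0014 -0.0004 -0.0009 -0.0006 -0.0002  0.0003  0.0007  0.0012]
hinge [ 0.4459 -0.2854  0.1642] yaw -0.3928132194053764 tcp meas [ 0.4439 -0.2866  0.2966] cmd [ 0.4448 -0.285   0.2967] Fz -9.468340208021402
python3 -m handwheel '0.5 0 0 0 -0.2 0 10; 0.5 0 0 0 -0.3 0 10; 0.5 0 0 0 -0.3 0 10; 1 0 0 0 -0.4 0 10; 1 0 0 0 -0.4 0 10'
```

View pics/g_dk.png

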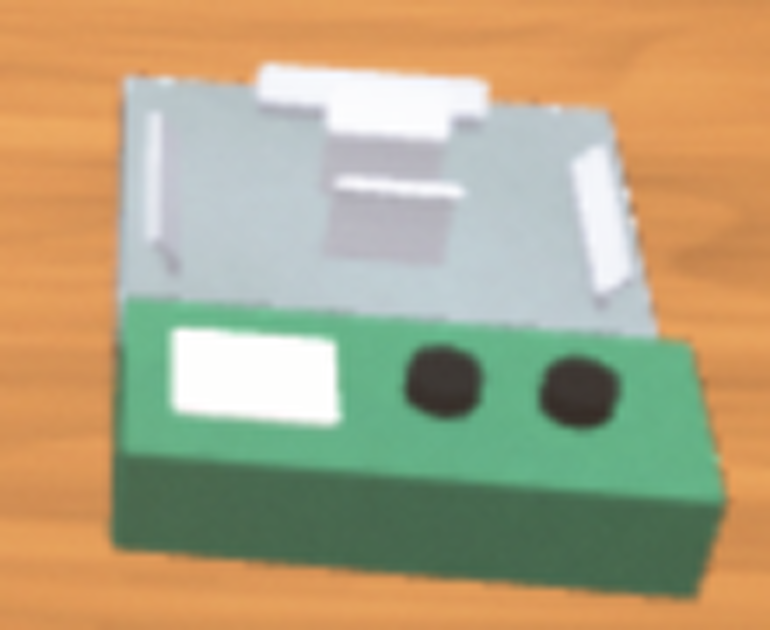

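```bash
python3 -m handwheel '0.5 0 0 0 -0.2 0 10; 0.5 0 0 0 -0.3 0 10; 0.5 0 0 0 -0.3 0 10; 1 0 0 0 -0.4 0 10; 1 0 0 0 -0.4 0 10' | head -1; python3 step.py 4
```

```text
clock: 10.12
t=10.125 q=-0.0006 pred=-0.0002 pcmd=-0.0029 pmeas=-0.0017 | q'=0.003 phi=-0.0035 d=0.00013
plan p [-0.0028 -0.0029 -0.003  -0.0032 -0.0034 -0.0035 -0.0036] 
 pred q [-0.0002  0.0002  0.0006  0.001   0.0013  0.0016  0.0018  0.0021]
hinge [ 0.4459 -0.2854  0.1642] yaw -0.3928132194053764 tcp meas [ 0.4447 -0.287   0.2966] cmd [ 0.4457 -0.2853  0.2967] Fz -9.328341671257524
python3 -m handwheel '0 0 0 0 0 0 10; 0 0 0 0 0 0 10; 0 0 0 0 0 0 10; -0.5 0 0 0 0 0 10'
```

Now hold this once more, then set the carry plan.

```bash
python3 -m handwheel '0 0 0 0 0 0 10; 0 0 0 0 0 0 10; 0 0 0 0 0 0 10; -0.5 0 0 0 0 0 10' | head -1
python3 - <<'E'
import json
S=json.load(open("st.json")); 
S["plan"]=dict(t0=10.725,pts=[S["hinge"]+[S["yaw"]],[.443,.2525,.205,-.0576]],T=[6.5],arc=[0]); json.dump(S,open("st.json","w"))
E
python3 step.py 5
```

```text
clock: 10.68
t=10.675 q=-0.0004 pred=0.0010 pcmd=-0.0032 pmeas=-0.0016 | q'=-0.001 phi=-0.0035 d=0.00012
plan p [-0.0023 -0.0019 -0.0018 -0.0018 -0.0019 -0.0021 -0.0022 -0.0023] 
 pred q [-0.0011 -0.0011 -0.0007 -0.0003  0.0001  0.0004  0.0007  0.001 ]
hinge [ 0.4481 -0.2816  0.1646] yaw -0.39024646733843904 tcp meas [ 0.4441 -0.2867  0.2966] cmd [ 0.4452 -0.2852  0.2967] Fz -9.559990125067015
python3 -m handwheel '0.5 0 0 0 0 0 10; 0.5 -0.5 0 0 0 0 10; 0.5 -1 0 0 0 0 10; 1 -2.5 0 0 0 -0.1 10; 1 -4.5 0 0 0 -0.1 10'
```

```bash
python3 -m handwheel '0.5 0 0 0 0 0 10; 0.5 -0.5 0 0 0 0 10; 0.5 -1 0 0 0 0 10; 1 -2.5 0 0 0 -0.1 10; 1 -4.5 0 0 0 -0.1 10' | head -1; python3 step.py 5
```

```text
clock: 11.35
t=11.350 q=-0.0007 pred=0.0001 pcmd=-0.0019 pmeas=-0.0018 | q'=0.001 phi=-0.0026 d=0.00011
plan p [-0.0017 -0.0017 -0.0018 -0.002  -0.0023 -0.0026 -0.0029 -0.0033] 
 pred q [-0.0007 -0.0005 -0.0002  0.0001  0.0004  0.0008  0.0011  0.0015]
hinge [ 0.462  -0.2562  0.1666] yaw -0.37339766973741695 tcp meas [ 0.4472 -0.2825  0.2966] cmd [ 0.4479 -0.2814  0.2967] Fz -8.675627351406321
python3 -m handwheel '0.5 -4.5 -0.5 0 0 -0.2 10; 1 -8.5 -1 0 0 -0.3 10; 2 -14 -1.5 0 0 -0.5 10; 2.5 -21 -1.5 0 0 -0.7 10; 3 -28.5 -2.5 0 0 -1 10'
```

```bash
python3 -m handwheel '0.5 -4.5 -0.5 0 0 -0.2 10; 1 -8.5 -1 0 0 -0.3 10; 2 -14 -1.5 0 0 -0.5 10; 2.5 -21 -1.5 0 0 -0.7 10; 3 -28.5 -2.5 0 0 -1 10' | head -1; python3 step.py 6
```

```text
clock: 12.02
t=12.025 q=-0.0011 pred=0.0004 pcmd=-0.0023 pmeas=-0.0020 | q'=-0.002 phi=-0.0034 d=0.00010
plan p [-0.0018 -0.0017 -0.0021 -0.0026 -0.0032 -0.0038 -0.0044 -0.0049 -0.0054] 
 pred q [-0.0017 -0.0015 -0.001  -0.0004  0.0003  0.001   0.0017  0.0023]
hinge [ 0.4924 -0.1839  0.1722] yaw -0.32747373823012776 tcp meas [ 0.4616 -0.256   0.2993] cmd [ 0.4615 -0.2562  0.2992] Fz -8.50423182593002
python3 -m handwheel '1.5 -13 -0.5 0 0 -0.4 10; 2 -24 -1.5 0 0 -0.8 10; 2.5 -36 -2.5 0 0 -1.2 10; 2.5 -49 -3 0 0 -1.7 10; 2.5 -63.5 -4 0 0 -2.1 10; 2 -78.5 -5.5 0 0.1 -2.6 10'
```

```bash
python3 -m handwheel '1.5 -13 -0.5 0 0 -0.4 10; 2 -24 -1.5 0 0 -0.8 10; 2.5 -36 -2.5 0 0 -1.2 10; 2.5 -49 -3 0 0 -1.7 10; 2.5 -63.5 -4 0 0 -2.1 10; 2 -78.5 -5.5 0 0.1 -2.6 10' | head -1; python3 step.py 6
```

```text
clock: 12.82
t=12.825 q=-0.0007 pred=0.0010 pcmd=-0.0038 pmeas=-0.0042 | q'=-0.002 phi=-0.0044 d=0.00008
plan p [-0.0035 -0.0038 -0.0044 -0.005  -0.0056 -0.0062 -0.0066 -0.0069 -0.0071] 
 pred q [-0.001  -0.0006  0.0003  0.0011  0.0019  0.0027  0.0033  0.0039]
hinge [ 0.5169 -0.07    0.1805] yaw -0.2587894917096997 tcp meas [ 0.4928 -0.1818  0.3051] cmd [ 0.492  -0.1838  0.3048] Fz -8.118617695218576
python3 -m handwheel '-0.5 -23 -1.5 0 0 -0.8 10; -2 -40.5 -2.5 0 0 -1.4 10; -4 -58.5 -4 0 0 -2 10; -6.5 -77 -5.5 0 0.1 -2.7 10; -10 -96.5 -7 0 0.1 -3.3 10; -14 -115.5 -8 0 0.1 -4 10'
```

```bash
python3 -m handwheel '-0.5 -23 -1.5 0 0 -0.8 10; -2 -40.5 -2.5 0 0 -1.4 10; -4 -58.5 -4 0 0 -2 10; -6.5 -77 -5.5 0 0.1 -2.7 10; -10 -96.5 -7 0 0.1 -3.3 10; -14 -115.5 -8 0 0.1 -4 10' | head -1; python3 step.py 6
```

```text
clock: 13.62
t=13.625 q=-0.0002 pred=0.0027 pcmd=-0.0062 pmeas=-0.0055 | q'=-0.003 phi=-0.0063 d=0.00006
plan p [-0.0045 -0.0037 -0.0037 -0.0039 -0.0042 -0.0044 -0.0045 -0.0045 -0.0043] 
 pred q [-0.0019 -0.0021 -0.0013 -0.0003  0.0007  0.0014  0.002   0.0024]
hinge [0.5138 0.0587 0.1898] yaw -0.18224630233720152 tcp meas [ 0.5164 -0.0668  0.313 ] cmd [ 0.516  -0.07    0.3127] Fz -8.218475219633266
python3 -m handwheel '-5 -28 -2.5 0 -0.1 -0.9 10; -9.5 -48 -4 0 -0.1 -1.6 10; -15 -67.5 -5.5 0 -0.1 -2.3 10; -21 -86.5 -7 0 -0.1 -3 10; -28 -105.5 -8.5 0 -0.1 -3.7 10; -35.5 -124 -10 0 -0.1 -4.4 10'
```

```bash
python3 -m handwheel '-5 -28 -2.5 0 -0.1 -0.9 10; -9.5 -48 -4 0 -0.1 -1.6 10; -15 -67.5 -5.5 0 -0.1 -2.3 10; -21 -86.5 -7 0 -0.1 -3 10; -28 -105.5 -8.5 0 -0.1 -3.7 10; -35.5 -124 -10 0 -0.1 -4.4 10' | head -1; python3 step.py 6
```

```text
clock: 14.42
t=14.425 q=0.0009 pred=0.0014 pcmd=-0.0044 pmeas=-0.0033 | q'=0.003 phi=-0.0035 d=0.00006
plan p [-0.0039 -0.0036 -0.0034 -0.0031 -0.0028 -0.0025 -0.0021 -0.0016 -0.0012] 
 pred q [0.0009 0.0011 0.0014 0.0016 0.0017 0.0017 0.0015 0.0013]
hinge [0.4857 0.1661 0.1979] yaw -0.1157275917353567 tcp meas [0.5129 0.0621 0.3228] cmd [0.5133 0.059  0.3225] Fz -8.799439955082049
python3 -m handwheel '-9.5 -25 -2 0 0 -0.9 10; -16.5 -42 -3 0 0 -1.5 10; -24 -58 -4.5 0 0 -2.1 10; -31.5 -73 -6 0 -0.1 -2.7 10; -39 -87.5 -7 0 -0.1 -3.3 10; -47 -100.5 -8 0 -0.1 -3.8 10'
```

```bash
python3 -m handwheel '-9.5 -25 -2 0 0 -0.9 10; -16.5 -42 -3 0 0 -1.5 10; -24 -58 -4.5 0 0 -2.1 10; -31.5 -73 -6 0 -0.1 -2.7 10; -39 -87.5 -7 0 -0.1 -3.3 10; -47 -100.5 -8 0 -0.1 -3.8 10' | head -1; python3 step.py 6
```

```text
clock: 15.22
t=15.225 q=-0.0008 pred=0.0017 pcmd=-0.0025 pmeas=-0.0011 | q'=-0.001 phi=-0.0033 d=0.00004
plan p [-0.0002  0.0016  0.0028  0.0033  0.0036  0.0038  0.0038  0.0038  0.0037] 
 pred q [-0.003  -0.0041 -0.0044 -0.0042 -0.0039 -0.0036 -0.0034 -0.0032]
hinge [0.4561 0.2301 0.2031] yaw -0.07328271793333144 tcp meas [0.4846 0.1681 0.3304] cmd [0.4852 0.1664 0.3302] Fz -9.211050470941922
python3 -m handwheel '-9 -17 -1.5 0 -0.1 -0.6 10; -15 -27.5 -2.5 0 -0.2 -1.1 10; -20.5 -37.5 -3.5 0 -0.3 -1.5 10; -26 -46 -4 0 -0.3 -1.8 10; -31 -53.5 -5 0 -0.3 -2.1 10; -35.5 -60 -5.5 0 -0.3 -2.4 10'
```

```bash
python3 -m handwheel '-9 -17 -1.5 0 -0.1 -0.6 10; -15 -27.5 -2.5 0 -0.2 -1.1 10; -20.5 -37.5 -3.5 0 -0.3 -1.5 10; -26 -46 -4 0 -0.3 -1.8 10; -31 -53.5 -5 0 -0.3 -2.1 10; -35.5 -60 -5.5 0 -0.3 -2.4 10' | head -1; python3 step.py 6
```

```text
clock: 16.02
t=16.025 q=0.0225 pred=-0.0036 pcmd=0.0038 pmeas=0.0039 | q'=0.040 phi=0.0257 d=0.00023
plan p [-0.0259 -0.0406 -0.0481 -0.0435 -0.0359 -0.0287 -0.0228 -0.0181 -0.0145] 
 pred q [0.0569 0.0706 0.0733 0.0625 0.0492 0.037  0.0271 0.0196]
hinge [0.4436 0.2515 0.2049] yaw -0.058310862311525394 tcp meas [0.457  0.23   0.3356] cmd [0.4568 0.2301 0.3356] Fz -8.721986345294233
python3 -m handwheel '-9 -7.5 -0.5 0 1.7 -0.3 10; -14 -11.5 -1 0.1 2.5 -0.5 10; -17 -15 -1 0.1 2.9 -0.6 10; -18.5 -17.5 -1.5 0.1 2.7 -0.7 10; -18.5 -19 -1.5 0.1 2.2 -0.8 10; -18.5 -20.5 -1.5 0.1 1.8 -0.9 10'
```

Run:
```python
from h import *
w=grab_frame("wrist"); cv2.imwrite("pics/k_w.png",w["pixels"][:,:,::-1]); print(hop(w,True)); L,Rr=lidpts(w["pixels"]); print(L[::6].tolist(),Rr[::6].tolist())
```

```text
pts 86 85 fit (np.float64(-2.2885841434951768e-07), np.float64(-0.016518004649614358), np.float64(0.009293945841317935))
0.0172106843086324
[[247.69565217396976, 150.0], [247.6923076924083, 156.0], [247.16666666697222, 162.0], [248.3333333334722, 168.0], [249.6250000000573, 174.0], [262.26086956524955, 180.0], [256.6363636364876, 186.0], [252.30000000017, 192.0], [249.41666666679862, 198.0], [249.03030303031773, 204.0], [247.1714285714404, 210.0], [246.31818181818957, 216.0], [246.02985074628313, 222.0], [245.59459459460007, 228.0], [246.8030303030333, 234.0]] [[361.9523809523583, 150.0], [361.5416666666591, 156.0], [361.43529411764194, 162.0], [422.9870129870002, 169.0], [422.59999999999, 175.0], [421.9374999999883, 181.0], [421.48148148147254, 187.0], [420.86075949366, 193.0], [420.3529411764637, 199.0], [419.70769230768144, 205.0], [388.0925925925724, 211.0], [388.64999999999185, 217.0], [388.8450704225233, 223.0], [389.1428571428549, 229.0], [387.7439024390153, 235.0]]
```

View pics/k_w.png

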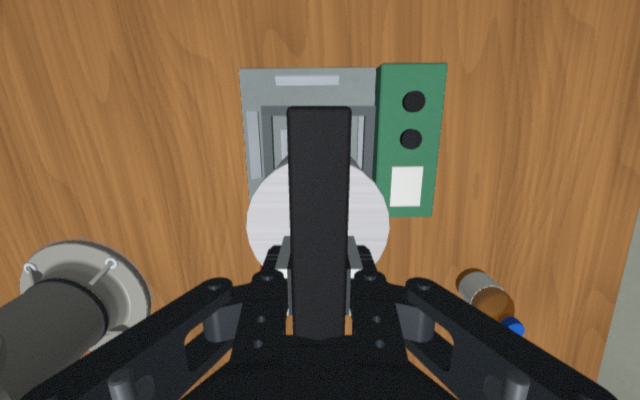

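```bash
cat >> h.py <<'E'
def lidpts(im):
    g=im.min(2).astype(float); T=170.; L=[];Rr=[]
    for v in range(176,236):
        row=g[v]; x=357
        while x<470 and row[x]>T: x+=1
        if x>361 and v<236: Rr.append((x-1+(row[x-1]-T)/(row[x-1]-row[x]+1e-9),v))
        x=283
        while x>200 and row[x]>T: x-=1
        if x<279: L.append((x+1-(row[x+1]-T)/(row[x+1]-row[x]+1e-9),v))
    return np.array(L).reshape(-1,2),np.array(Rr).reshape(-1,2)
E
python3 - <<'E'
from h import *
w={"pixels":cv2.imread("pics/k_w.png")[:,:,::-1],"fx": 291.9374997746235, 'fy': 291.9374997746235, 'cx': 318.48383863822113, 'cy': 198.04776233987639,"rvec":np.zeros(3),"tvec":np.zeros(3)}
print(hop(w,True)); L,Rr=lidpts(w["pixels"]); print(L[::6].tolist(),Rr[::6].tolist())
for n in ("e_w","d_wrist"):
    w["pixels"]=cv2.imread(f"pics/{n}.png")[:,:,::-1]; print(hop(w,True))
E
cat log.txt | tail -3; python3 -c "
import json;S=json.load(open('st.json'));print(S['rows'],S['x'],S['p'],S['cpos'])"
```

```text
pts 60 60 fit (np.float64(6.275809368865567e-07), np.float64(0.002111453044434379), np.float64(0.0006150781279128876))
-0.007413707299832
[[267.9069767441882, 176.0], [261.655172413805, 182.0], [257.4250000000144, 188.0], [253.41025641027153, 194.0], [250.51111111112198, 200.0], [248.7307692307727, 206.0], [246.91549295774766, 212.0], [246.63953488372513, 218.0], [246.29166666668144, 224.0], [246.38333333334361, 230.0]] [[366.3846153846006, 176.0], [373.04545454545354, 182.0], [377.20370370369994, 188.0], [381.1272727272704, 194.0], [383.8108108107889, 200.0], [385.8684210526087, 206.0], [387.58139534882366, 212.0], [388.26136363636067, 218.0], [388.41269841269184, 224.0], [388.3896103896053, 230.0]]
pts 10 60 fit (np.float64(-1.0782257619923684e-06), np.float64(0.0006172227705658229), np.float64(0.0008935858989176846))
0.1926003159459187
pts 0 60 fit (np.float64(-1.9758753245950829e-07), np.float64(-1.4929867826727925e-05), np.float64(0.0001242368663978856))
0.19810849310299677
[14.424999999999999, 0.0009013577011859689, -0.0043868702534522975, -0.003308544676133787]
[15.225, -0.0008235322114019923, -0.0024953544175650793, -0.0011185138950114207]
[16.025, 0.022474075352775544, 0.00376003238815473, 0.0038630156887485465]
[-0.025886424082700497, -0.040642073900146625, -0.04809042933255195, -0.04347458475864153, -0.03591647440158784, -0.028697405916643822] [0.025718787787938166, 0.039658395846235164, 0.0002307422576790884] 0.00376003238815473 [0.43984287060527294, 0.25185508221559105, 0.33713650584400784]
```

```bash
python3 - <<'E'
from h import *
S=json.load(open("st.json"))
R0=R.from_rotvec(S["crot"])*R.from_rotvec(np.radians([.1,1.8,-.9])).inv(); p0=np.array(S["cpos"])-R0.apply(np.array([-18.5,-20.5,-1.5])/1e3)
print(p0, R0.as_matrix())
S.update(cpos=p0.tolist(),crot=R0.as_rotvec().tolist(),x=[0.0004,0.0,.00004],p=.0038)
json.dump(S,open("init.json","w"))
E
python3 step.py 5 init
```

```text
[0.4568 0.2301 0.3356] [[ 0.9973 -0.0733 -0.0031]
 [-0.0733 -0.9973 -0.0006]
 [-0.003   0.0008 -1.    ]]
t=16.125 q=-0.0045 pred=-0.0034 pcmd=0.0038 pmeas=0.0035 | q'=0.000 phi=-0.0004 d=0.00004
plan p [0.0042 0.0043 0.0042 0.0039 0.0036 0.0032 0.0027 0.0021] 
 pred q [-0.0043 -0.0042 -0.0039 -0.0036 -0.0033 -0.0029 -0.0025 -0.0021]
hinge [0.4437 0.2513 0.2049] yaw -0.05844752154286278 tcp meas [0.4577 0.2287 0.3355] cmd [0.4568 0.2301 0.3356] Fz -9.048175606565156
python3 -m handwheel '-7.5 -11 -1 0 -0.1 -0.5 10; -10 -14.5 -1 0 -0.1 -0.6 10; -12 -17 -1.5 0 -0.1 -0.7 10; -13 -19 -1.5 0 -0.1 -0.8 10; -14 -20 -1.5 0 0 -0.9 10'
```

```bash
python3 -m handwheel '-3.5 -5 -0.5 0 -0.1 -0.2 10; -7.5 -11 -1 0 -0.1 -0.4 10; -11 -16 -1.5 0 -0.1 -0.6 10; -13 -19 -1.5 0 -0.1 -0.8 10; -14 -20 -1.5 0 0 -0.9 10' | head -1; python3 step.py 4
python3 - <<'E'
from h import *
for n in ("scene","side"):
    f=grab_frame(n); cv2.imwrite(f"pics/m_{n}.png",f["pixels"][:,:,::-1])
    if n=="scene": crop(f,340,90,120,180,3.3,"m_sc.png")
    else: crop(f,180,60,170,190,3.1,"m_si.png")
E
```

```text
clock: 16.8
t=16.800 q=0.0005 pred=-0.0033 pcmd=0.0036 pmeas=0.0035 | q'=0.005 phi=0.0040 d=0.00007
plan p [ 0.0001 -0.0026 -0.0045 -0.0055 -0.0058 -0.0056 -0.0053] 
 pred q [0.0046 0.0068 0.0077 0.0075 0.0069 0.006  0.0053 0.0046]
hinge [0.443  0.2525 0.205 ] yaw -0.0576 tcp meas [0.4453 0.2496 0.337 ] cmd [0.4443 0.251  0.3371] Fz -9.006800560411268
python3 -m handwheel '-1 -1 -0.5 0 0.2 0 10; -1.5 -1.5 -0.5 0 0.3 0 10; -2 -1.5 -0.5 0 0.4 0 10; -2 -1.5 -0.5 0 0.5 0 10'
```

View pics/m_sc.png

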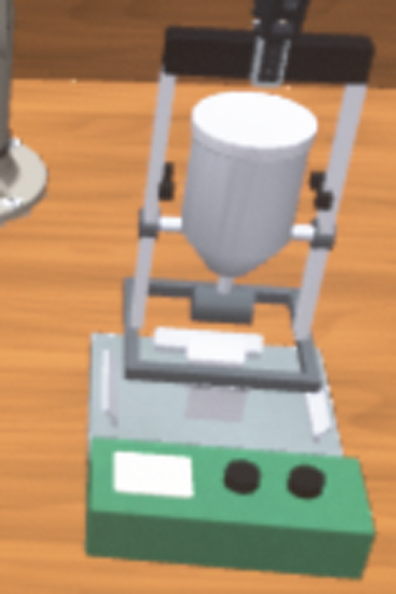

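View pics/m_si.png

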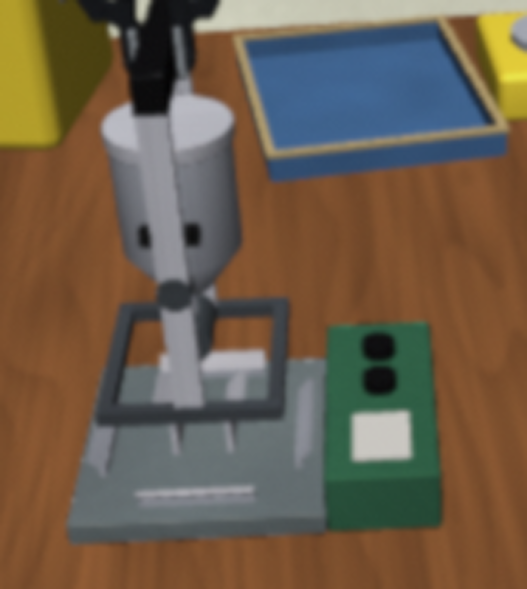

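```bash
python3 -m handwheel '-1 -1 -0.5 0 0.2 0 10; -1.5 -1.5 -0.5 0 0.3 0 10; -2 -1.5 -0.5 0 0.4 0 10; -2 -1.5 -0.5 0 0.5 0 10' | head -1; python3 step.py 5
python3 - <<'E'
from h import *
f=cv2.imread("pics/m_scene.png"); g=cv2.imread("pics/m_side.png")
cv2.imwrite("pics/n1.png",cv2.resize(f[165:220,370:450],None,fx=9,fy=9,interpolation=cv2.INTER_CUBIC))
cv2.imwrite("pics/n2.png",cv2.resize(g[150:205,205:285],None,fx=9,fy=9,interpolation=cv2.INTER_CUBIC))
E
```

```text
clock: 17.45
t=17.450 q=0.0051 pred=0.0068 pcmd=-0.0055 pmeas=-0.0053 | q'=-0.009 phi=-0.0003 d=0.00006
plan p [-0.0041 -0.0031 -0.0026 -0.0023 -0.0021 -0.002  -0.0019 -0.0019] 
 pred q [0.0027 0.0016 0.0012 0.001  0.001  0.001  0.001  0.001 ]
hinge [0.443  0.2525 0.205 ] yaw -0.0576 tcp meas [0.4435 0.251  0.3375] cmd [0.4424 0.2526 0.3376] Fz -7.419971102404829
python3 -m handwheel '0 0 0 0 -0.1 0 10; 0 0 0 0 -0.1 0 10; 0.5 0 0 0 -0.2 0 10; 0.5 0 0 0 -0.2 0 10; 0.5 0 0 0 -0.2 0 10'
```

View pics/n1.png

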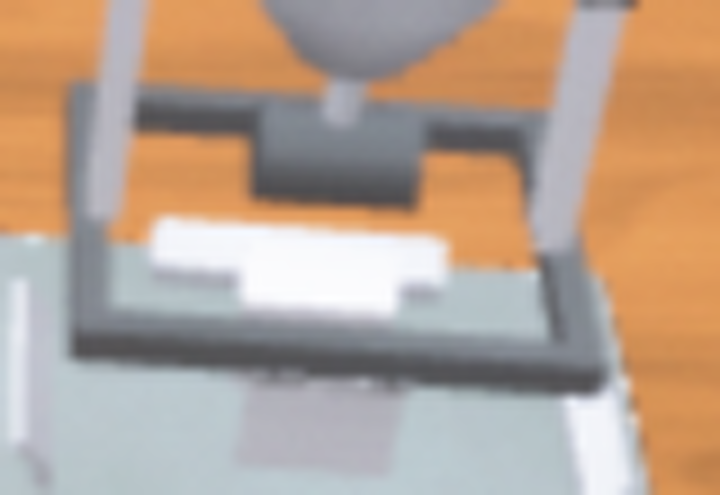

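View pics/n2.png

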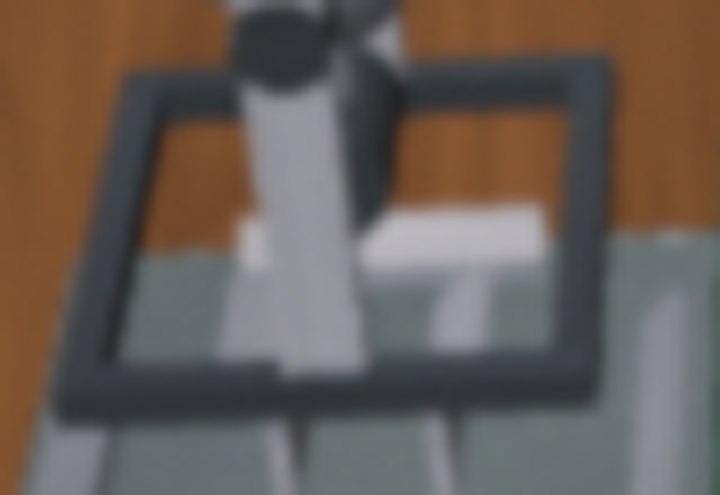

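```bash
python3 -m handwheel '0 0 0 0 -0.1 0 10; 0 0 0 0 -0.1 0 10; 0.5 0 0 0 -0.2 0 10; 0.5 0 0 0 -0.2 0 10; 0.5 0 0 0 -0.2 0 10' | head -1; python3 step.py 5
python3 - <<'E'
from h import *
f=grab_frame("scene"); g=grab_frame("side"); z=.1066
A=lambda x,y:(370+(x+.5)/9-.5,165+(y+.5)/9-.5); B=lambda x,y:(205+(x+.5)/9-.5,150+(y+.5)/9-.5)
fl,fr,bl,br=[onz(f,*A(*p),z) for p in [(72,330),(605,365),(70,85),(552,112)]]; print(fl,fr,bl,br,"c",(fr+bl)/2,(fl+fr+bl+br)/4, np.degrees(np.arctan2(*(fr-fl)[:2]))*-1)
nl,nr,l,r_=[onz(g,*B(*p),z) for p in [(57,392),(600,378),(128,75),(610,58)]]; print(nl,nr,l,r_,"c",(nl+nr+l+r_)/4, np.degrees(np.arctan2((nr-nl)[1],(nr-nl)[0])))
E
```

```text
clock: 18.12
t=18.125 q=0.0012 pred=0.0010 pcmd=-0.0021 pmeas=-0.0016 | q'=0.001 phi=-0.0010 d=0.00006
plan p [-0.0022 -0.0023 -0.0023 -0.0022 -0.0022 -0.0022 -0.0021 -0.0021] 
 pred q [0.0014 0.0014 0.0014 0.0014 0.0014 0.0014 0.0013 0.0013]
hinge [0.443  0.2525 0.205 ] yaw -0.0576 tcp meas [0.4441 0.251  0.3375] cmd [0.4429 0.2526 0.3376] Fz -9.388453876533754
python3 -m handwheel '0 0 0 0 0 0 10; 0 0 0 0 0 0 10; 0 0 0 0 0 0 10; 0 0 0 0 0 0 10; 0 0 0 0 0 0 10'
[0.5078 0.1647 0.1066] [0.5159 0.3235 0.1066] [0.3704 0.1737 0.1066] [0.3772 0.3327 0.1066] c [0.4431 0.2486 0.1066] [0.4428 0.2487 0.1066] -2.896651379727824
[0.3706 0.1727 0.1066] [0.5097 0.1593 0.1066] [0.3804 0.3285 0.1066] [0.5175 0.3178 0.1066] c [0.4446 0.2446 0.1066] -5.495936870074299
```

```bash
python3 -m handwheel '0 0 0 0 0 0 10; 0 0 0 0 0 0 10; 0 0 0 0 0 0 10; 0 0 0 0 0 0 10; 0 0 0 0 0 0 10' | head -1
python3 - <<'E'
import json
S=json.load(open("st.json")); S["plan"]=dict(t0=18.95,pts=[[.443,.2525,.205,-.0576],[.443,.2565,.205,-.0576]],T=[1.0]); json.dump(S,open("st.json","w"))
E
python3 step.py 6
```

```text
clock: 18.9
t=18.900 q=0.0012 pred=0.0014 pcmd=-0.0022 pmeas=-0.0016 | q'=-0.000 phi=-0.0010 d=0.00006
plan p [-0.0021 -0.002  -0.002  -0.002  -0.0019 -0.0019 -0.0019 -0.0018 -0.0018] 
 pred q [0.001  0.001  0.001  0.0011 0.0011 0.0011 0.0011 0.0011]
hinge [0.443  0.2561 0.205 ] yaw -0.0576 tcp meas [0.4441 0.251  0.3375] cmd [0.4429 0.2526 0.3376] Fz -8.533292716759455
python3 -m handwheel '0 0 0 0 0 0 10; 0 -0.5 0 0 0 0 10; 0 -1 0 0 0 0 10; -0.5 -2 0 0 0 0 10; -0.5 -3 0 0 0 0 10; -0.5 -3.5 0 0 0 0 10'
```

```bash
python3 -m handwheel '0 0 0 0 0 0 10; 0 -0.5 0 0 0 0 10; 0 -1 0 0 0 0 10; -0.5 -2 0 0 0 0 10; -0.5 -3 0 0 0 0 10; -0.5 -3.5 0 0 0 0 10' | head -1; python3 step.py 6;  python3 - <<'E'
from h import *
f=grab_frame("scene"); g=grab_frame("side"); w=grab_frame("wrist"); print(pose()[0],np.degrees(tilt()))
crop(f,360,160,100,80,7.5,"p1.png"); crop(g,190,145,100,80,7.5,"p2.png"); crop(w,200,40,240,220,3,"p3.png")
E
```

```text
clock: 19.7
t=19.700 q=0.0012 pred=0.0011 pcmd=-0.0019 pmeas=-0.0016 | q'=0.000 phi=-0.0007 d=0.00006
plan p [-0.002  -0.0021 -0.0021 -0.0021 -0.0021 -0.0021 -0.0021 -0.002  -0.002 ] 
 pred q [0.0013 0.0014 0.0014 0.0014 0.0013 0.0013 0.0013 0.0013]
hinge [0.443  0.2565 0.205 ] yaw -0.0576 tcp meas [0.4438 0.2547 0.3375] cmd [0.4426 0.2561 0.3376] Fz -9.5924031913982
python3 -m handwheel '0 -0.5 0 0 0 0 10; 0 -0.5 0 0 0 0 10; 0 -0.5 0 0 0 0 10; 0 -0.5 0 0 0 0 10; 0 -0.5 0 0 0 0 10; 0 -0.5 0 0 0 0 10'
[0.4438 0.2545 0.3375] [-0.0893 -0.0516 -3.5338]
```

View pics/p1.png

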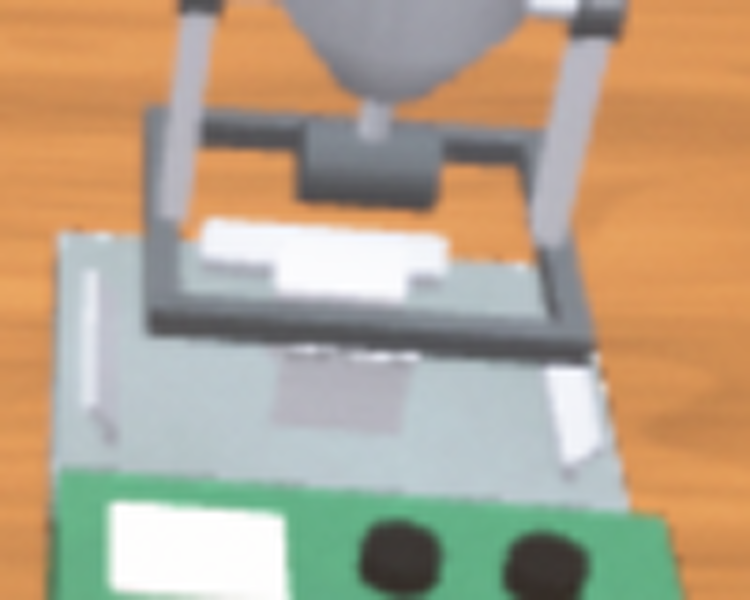

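View pics/p2.png

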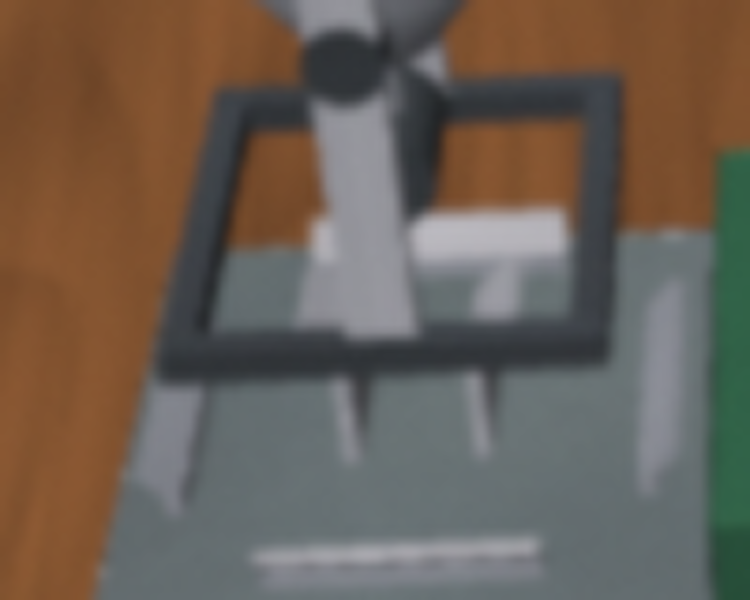

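View pics/p3.png

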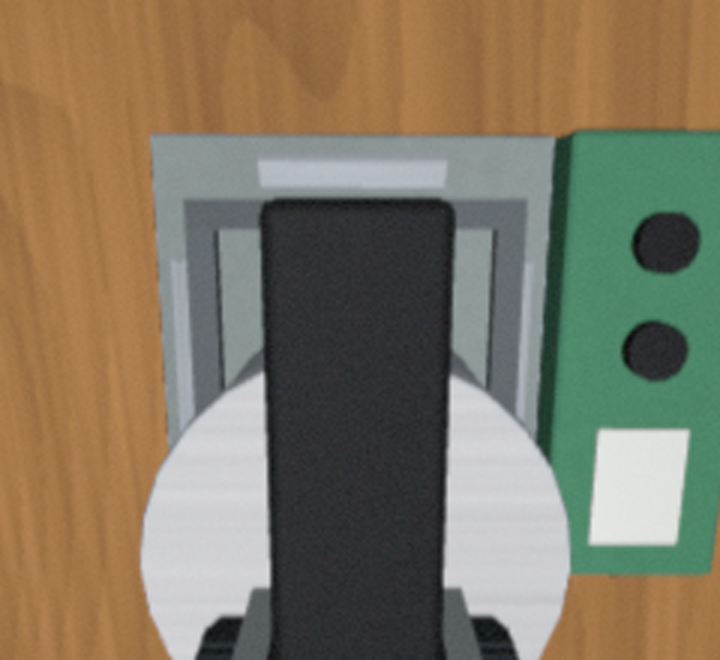

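```bash
python3 -m handwheel '0 -0.5 0 0 0 0 10; 0 -0.5 0 0 0 0 10; 0 -0.5 0 0 0 0 10; 0 -0.5 0 0 0 0 10; 0 -0.5 0 0 0 0 10; 0 -0.5 0 0 0 0 10' | head -1
python3 - <<'E'
from h import *
K=np.array([[291.9375,0,318.4838],[0,291.9375,198.0478],[0,0,1]])
J=json.load(open("camt.json")); c=np.array(J["c"]); RT=R.from_rotvec(J["rv"]); tz=.3375
def on(u,v,z):
    d=RT.apply(np.linalg.solve(K,[u,v,1.])); return c+d*((tz-z)-c[2])/d[2]
C=lambda x,y:(200+(x+.5)/3-.5,40+(y+.5)/3-.5)
for n,p,z in [("plateL",(152,136),.02),("plateR",(556,136),.02),("rimL",(258,160),.039),("rimR",(447,160),.039),("footL",(185,200),.107),("footR",(527,200),.107)]: print(n,on(*C(*p),z)*1e3)
E
python3 step.py 5
```

```text
clock: 20.65
plateL [-100.2468 -110.5904  317.5   ]
plateR [  98.2705 -110.7971  317.5   ]
rimL [-46.5198 -98.3776 298.5   ]
rimR [ 43.1596 -98.469  298.5   ]
footL [-69.4891 -78.914  230.5   ]
footR [ 69.4385 -79.0502 230.5   ]
t=20.650 q=0.0012 pred=0.0013 pcmd=-0.0021 pmeas=-0.0016 | q'=-0.000 phi=-0.0009 d=0.00006
plan p [-0.0021 -0.002  -0.002  -0.002  -0.002  -0.002  -0.0019 -0.0019] 
 pred q [0.0011 0.0011 0.0011 0.0011 0.0011 0.0011 0.0012 0.0012]
hinge [0.443  0.2565 0.205 ] yaw -0.0576 tcp meas [0.4438 0.255  0.3375] cmd [0.4426 0.2566 0.3376] Fz -8.726444394609139
python3 -m handwheel '0 0 0 0 0 0 10; 0 0 0 0 0 0 10; 0 0 0 0 0 0 10; 0 0 0 0 0 0 10; 0 0 0 0 0 0 10'
```

```bash
python3 - <<'E'
import json
S=json.load(open("st.json")); S["rows"]=S["rows"][:1]*5; S["plan"]=dict(t0=21.325,pts=[[.443,.2565,.205,-.0576],[.442,.2575,.147,-.0576]],T=[4.0]); json.dump(S,open("st.json","w"))
E
python3 -m handwheel '0 0 0 0 0 0 10; 0 0 0 0 0 0 10; 0 0 0 0 0 0 10; 0 0 0 0 0 0 10; 0 0 0 0 0 0 10' | head -1;python3 step.py 5
```

```text
clock: 21.32
t=21.325 q=0.0012 pred=0.0011 pcmd=-0.0021 pmeas=-0.0015 | q'=0.000 phi=-0.0009 d=0.00006
plan p [-0.0021 -0.0021 -0.0021 -0.0021 -0.0021 -0.002  -0.002  -0.002 ] 
 pred q [0.0012 0.0012 0.0012 0.0012 0.0012 0.0012 0.0012 0.0013]
hinge [0.443  0.2565 0.2029] yaw -0.0576 tcp meas [0.4438 0.255  0.3375] cmd [0.4426 0.2566 0.3376] Fz -9.755924753121969
python3 -m handwheel '0 0 0.5 0 0 0 10; 0 0 0.5 0 0 0 10; 0 0 1 0 0 0 10; 0 0 1.5 0 0 0 10; 0 0 2.5 0 0 0 10'
```

```bash
python3 -m handwheel '0 0 0.5 0 0 0 10; 0 0 0.5 0 0 0 10; 0 0 1 0 0 0 10; 0 0 1.5 0 0 0 10; 0 0 2.5 0 0 0 10' | head -1;python3 step.py 6
```

```text
clock: 22.0
t=22.000 q=0.0013 pred=0.0012 pcmd=-0.0021 pmeas=-0.0014 | q'=0.000 phi=-0.0008 d=0.00006
plan p [-0.0022 -0.0022 -0.0022 -0.0022 -0.0022 -0.0022 -0.0021 -0.0021 -0.002 ] 
 pred q [0.0014 0.0014 0.0014 0.0014 0.0014 0.0014 0.0013 0.0013]
hinge [0.4427 0.2568 0.1896] yaw -0.0576 tcp meas [0.4438 0.255  0.3348] cmd [0.4426 0.2566 0.3351] Fz -9.303190494119695
python3 -m handwheel '0 0 1.5 0 0 0 10; 0 0 3.5 0 0 0 10; 0 0 5.5 0 0 0 10; 0 0 7.5 0 0 0 10; 0 0 10.5 0 0 0 10; 0 0 13 0 0 0 10'
```

```bash
python3 -m handwheel '0 0 1.5 0 0 0 10; 0 0 3.5 0 0 0 10; 0 0 5.5 0 0 0 10; 0 0 7.5 0 0 0 10; 0 0 10.5 0 0 0 10; 0 0 13 0 0 0 10' | head -1;python3 step.py 5
```

```text
clock: 22.8
t=22.800 q=0.0014 pred=0.0014 pcmd=-0.0022 pmeas=-0.0010 | q'=0.000 phi=-0.0007 d=0.00006
plan p [-0.0023 -0.0023 -0.0023 -0.0023 -0.0023 -0.0022 -0.0022 -0.0021] 
 pred q [0.0016 0.0016 0.0016 0.0015 0.0015 0.0014 0.0014 0.0014]
hinge [0.4424 0.2571 0.1719] yaw -0.0576 tcp meas [0.4437 0.2548 0.3214] cmd [0.4426 0.2566 0.3221] Fz -9.246212207741412
python3 -m handwheel '-0.5 0 4.5 0 0 0 10; -0.5 -0.5 7.5 0 0 0 10; -0.5 -0.5 11 0 0 0 10; -0.5 -0.5 14.5 0 0 0 10; -0.5 -0.5 18 0 0 0 10'
```

```bash
python3 -m handwheel '-0.5 0 4.5 0 0 0 10; -0.5 -0.5 7.5 0 0 0 10; -0.5 -0.5 11 0 0 0 10; -0.5 -0.5 14.5 0 0 0 10; -0.5 -0.5 18 0 0 0 10' | head -1;python3 step.py 5
python3 - <<'E'
from h import *
w=grab_frame("wrist"); crop(w,200,40,240,220,3,"q3.png"); g=grab_frame("side");crop(g,190,130,130,120,5,"q2.png"); print(pose()[0])
E
```

```text
clock: 23.48
t=23.475 q=0.0015 pred=0.0015 pcmd=-0.0023 pmeas=-0.0009 | q'=-0.000 phi=-0.0008 d=0.00006
plan p [-0.0023 -0.0022 -0.0022 -0.0022 -0.0021 -0.0021 -0.0021 -0.002 ] 
 pred q [0.0014 0.0014 0.0014 0.0013 0.0013 0.0013 0.0013 0.0013]
hinge [0.4422 0.2573 0.156 ] yaw -0.0576 tcp meas [0.4432 0.2553 0.3032] cmd [0.4422 0.2571 0.3041] Fz -9.587631749243018
python3 -m handwheel '0 0 4.5 0 0 0 10; 0 0 7.5 0 0 0 10; -0.5 0 10.5 0 0 0 10; -0.5 0 13.5 0 0 0 10; -0.5 0 15.5 0 0 0 10'
[0.4433 0.2554 0.3038]
```

View pics/q3.png

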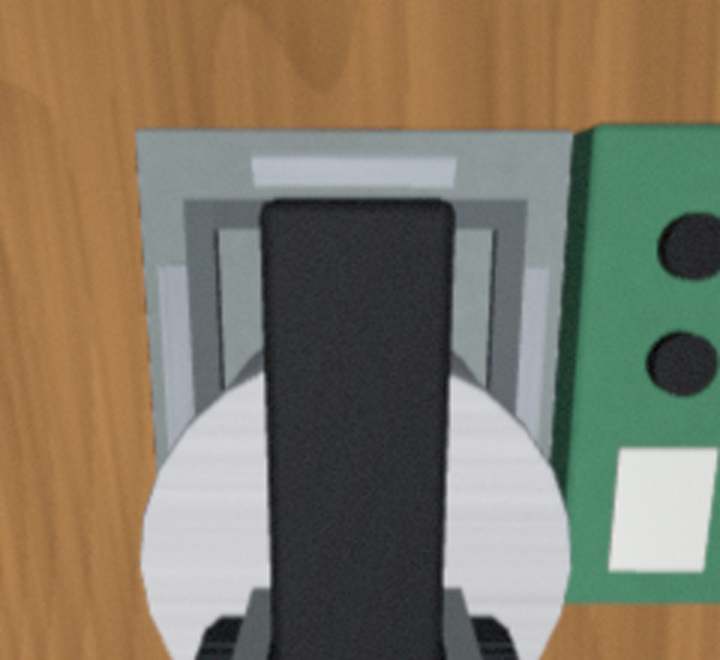

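View pics/q2.png

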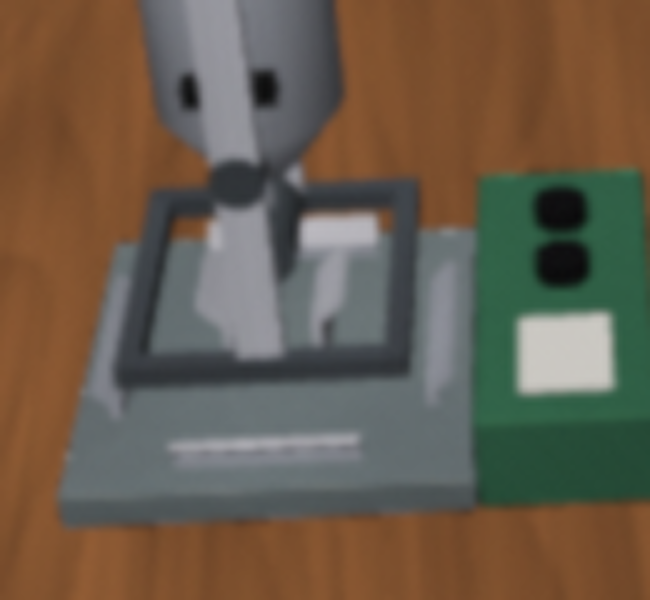

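```bash
python3 - <<'E'
from h import *
K=np.array([[291.9375,0,318.4838],[0,291.9375,198.0478],[0,0,1]])
J=json.load(open("camt.json")); c=np.array(J["c"]); RT=R.from_rotvec(J["rv"]); tz=.3035
def on(u,v,z):
    d=RT.apply(np.linalg.solve(K,[u,v,1.])); return c+d*((tz-z)-c[2])/d[2]
C=lambda x,y:(200+(x+.5)/3-.5,40+(y+.5)/3-.5)
for n,p,z in [("plateL",(136,130),.02),("plateR",(573,130),.02),("rimtopL",(252,157),.039),("rimtopR",(457,157),.039),("footL",(185,200),tz-.2304),("footR",(527,200),tz-.2304)]: print(n,on(*C(*p),z)*1e3)
E
python3 -m handwheel '0 0 4.5 0 0 0 10; -0.5 -0.5 8 0 0 0 10; -1 -0.5 11 0 0 0 10; -1 -1 13.5 0 0 0 10; -1 -1 15.5 0 0 0 10' | head -1; python3 step.py 4
```

```text
plateL [ -99.949  -110.2561  283.5   ]
plateR [  98.5496 -110.4638  283.5   ]
rimtopL [-45.5336 -97.553  264.5   ]
rimtopR [ 44.1548 -97.6446 264.5   ]
footL [-69.4705 -78.9121 230.4   ]
footR [ 69.4198 -79.0482 230.4   ]
clock: 24.25
t=24.250 q=0.0015 pred=0.0013 pcmd=-0.0021 pmeas=-0.0013 | q'=0.000 phi=-0.0007 d=0.00006
plan p [-0.0023 -0.0023 -0.0023 -0.0023 -0.0023 -0.0022 -0.0022] 
 pred q [0.0016 0.0016 0.0016 0.0015 0.0015 0.0014 0.0014 0.0014]
hinge [0.442  0.2575 0.1481] yaw -0.0576 tcp meas [0.4424 0.2565 0.2881] cmd [0.4418 0.2571 0.2886] Fz -9.845872186103193
python3 -m handwheel '0 -0.5 4.5 0 0 0 10; 0 -0.5 6 0 0 0 10; 0 -0.5 7.5 0 0 0 10; 0 -0.5 8 0 0 0 10'
```

```bash
python3 -m handwheel '0 0 3 0 0 0 10; 0 0 6 0 0 0 10; 0 0 9 0 0 0 10; 0 0 11.5 0 0 0 10; 0 0 13 0 0 0 10'
python3 - <<'E'
from h import *
w=grab_frame("wrist"); print(hop(w,True)); crop(w,200,40,240,220,3,"r3.png"); g=grab_frame("side");crop(g,190,130,130,120,5,"r2.png"); print(pose()[0],readout.get_obs()["contact_force"])
E
```

```text
clock: 24.92
tcp_pos: [0.4425, 0.2565, 0.2753]
orientation: [3.139, -0.097, 0.002]
contact_force: [-0.1, -0.4, -9.0]
grip_width: 0.023
pts 60 60 fit (np.float64(4.2704903152501673e-07), np.float64(0.002259126718969271), np.float64(0.0006217841965978628))
-0.002389842078358723
[0.4424 0.2565 0.2753] [ 0.1504 -0.8172 -9.0687]
```

View pics/r2.png

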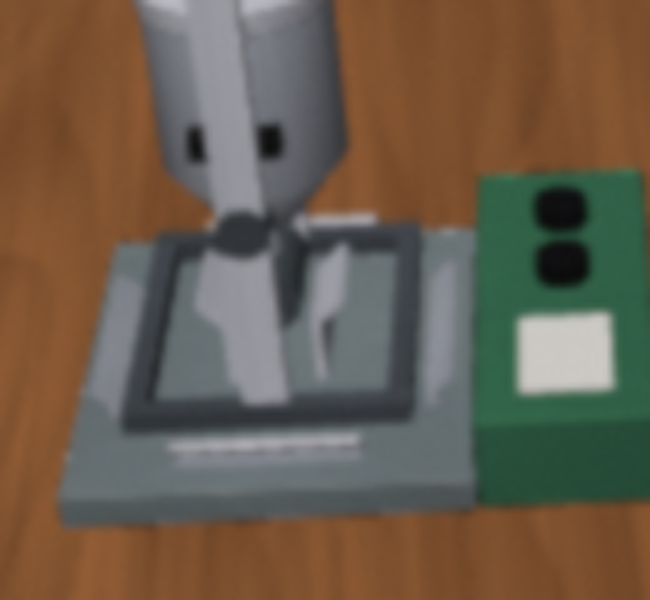

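View pics/r3.png

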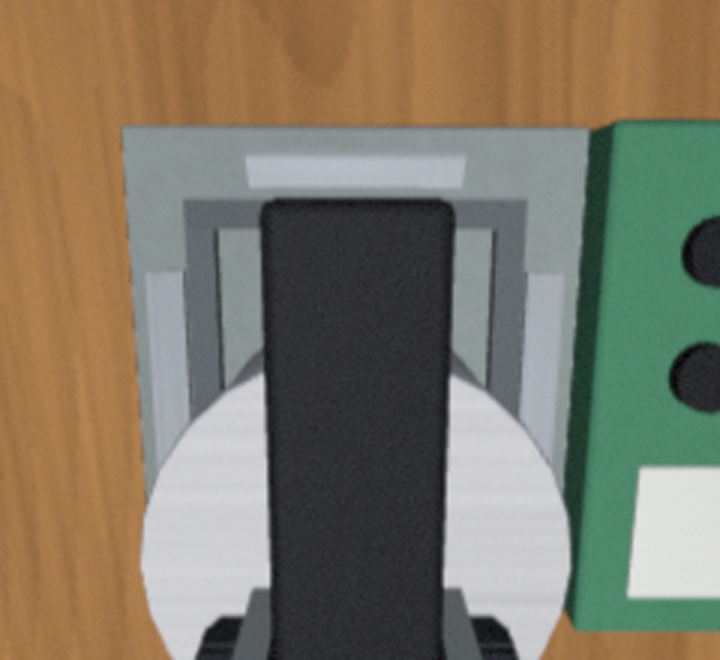

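```bash
python3 -m handwheel '0 0 3 0 0 0 10; 0 0 5.5 0 0 0 10; 0 0 8 0 0 0 10; 0 0 10 0 0 0 10; 0 0 11.5 0 0 0 10; 0 0 12.5 0 -0.1 0 10; 0 0 13 0 -0.1 0 10; 0 0 13 0 -0.1 0 10'
python3 - <<'E'
from h import *
w=grab_frame("wrist"); print(hop(w,True)); print(pose()[0],readout.get_obs()["contact_force"],readout.get_obs()["moment"],tilt())
E
```

```text
clock: 26.02
tcp_pos: [0.4426, 0.2566, 0.2626]
orientation: [3.139, -0.097, -0.0]
contact_force: [-0.7, 0.9, -7.9]
grip_width: 0.0228
pts 60 60 fit (np.float64(9.464198925147601e-07), np.float64(0.00220331648258151), np.float64(0.0006174370109523432))
-0.0017338621371121065
[0.4426 0.2566 0.2625] [-0.1741  1.0596 -8.3472] [-0.0092 -0.0178  0.0179] (np.float64(2.5706024486519062e-05), np.float64(-0.0007203815309228344), np.float64(-0.06172936493294832))
```

Nearly touching; lower the last bit until the weight comes off.

```bash
python3 -m handwheel '0 0 0.5 0 0 0 10; 0 0 1 0 0 0 10; 0 0 1 0 0 0 10; 0 0 1.5 0 0 0 10; 0 0 1.5 0 0 0 10'
python3 - <<'E'
from h import *
w=grab_frame("wrist"); print(hop(w)); g=grab_frame("side");crop(g,190,130,130,120,5,"s2.png"); f=grab_frame("scene"); crop(f,340,90,120,180,3.3,"s1.png"); print(pose()[0],readout.get_obs()["contact_force"],tilt())
E
```

```text
clock: 26.7
tcp_pos: [0.4426, 0.2568, 0.2625]
orientation: [3.139, -0.097, 0.001]
contact_force: [-5.4, -3.9, 8.1]
grip_width: 0.0222
-0.0023150457866707675
[0.4426 0.2568 0.2625] [-4.7577 -4.5491  8.9061] (np.float64(-0.0008973395628479379), np.float64(-0.0010425355323210358), np.float64(-0.06178493850367767))
```

View pics/s2.png

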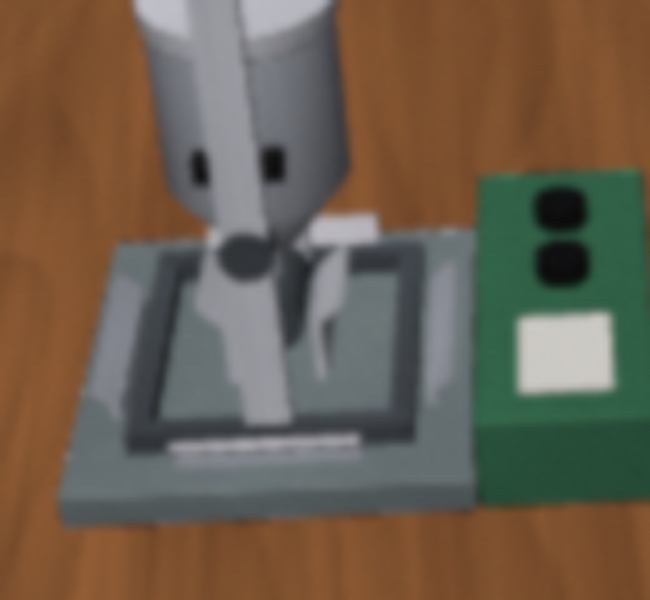

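View pics/s1.png

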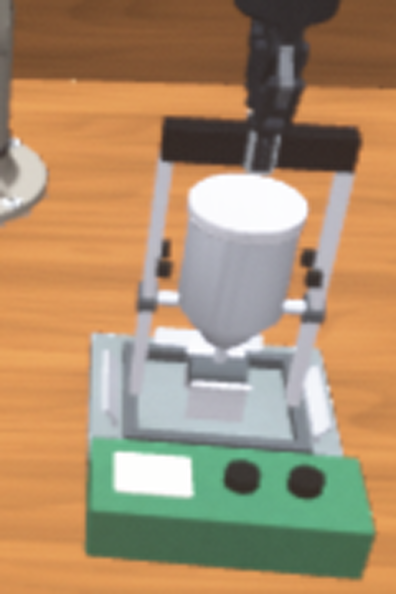

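```bash
python3 -m handwheel '0 0 -0.5 0 0 0 10; 0 0 -1 0 0 0 10; 0 0 -1 0 0 0 28; 0 0 -1 0 0 0 40; 0 0 -1 0 0 0 60; 0 0 -1 0 0 0 60; 0 0 -1 0 0 0 60'
python3 - <<'E'
from h import *
w=grab_frame("wrist"); print(hop(w)); cv2.imwrite("pics/t_w.png",w["pixels"][:,:,::-1])
E
```

```text
clock: 27.72
tcp_pos: [0.4426, 0.2566, 0.262]
orientation: [3.139, -0.097, -0.0]
contact_force: [0.7, 0.0, -0.1]
grip_width: 0.0596
-0.00273368733695263
```

View pics/t_w.png

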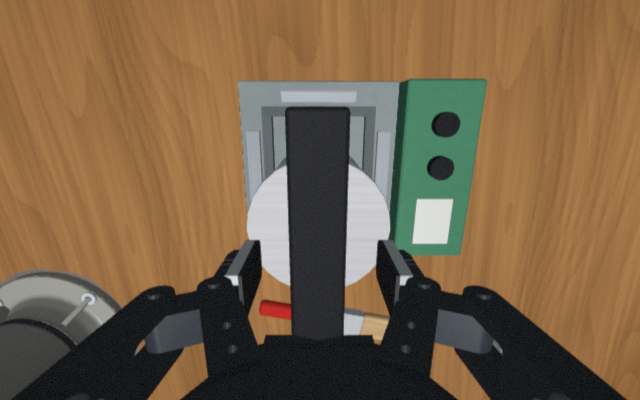

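Fingers are open, clear of the bar (cols 287–350) on both sides, force zero. Retreat straight up.

```bash
python3 -m handwheel '0 0 -5 0 0 0 60; 0 0 -20 0 0 0 60; 0 0 -45 0 0 0 60; 0 0 -75 0 0 0 60; 0 0 -105 0 0 0 60; 0 0 -125 0 0 0 60; 0 0 -130 0 0 0 60; 0 0 -130 0 0 0 60; 0 0 -130 0 0 0 60; 0 0 -130 0 0 0 60'
python3 - <<'E'
from h import *
for n in ("wrist","scene"):
    w=grab_frame(n); cv2.imwrite(f"pics/u_{n}.png",w["pixels"][:,:,::-1])
g=grab_frame("side");crop(g,170,40,170,200,3,"u2.png")
E
```

```text
clock: 29.02
tcp_pos: [0.4423, 0.2564, 0.3912]
orientation: [3.139, -0.097, -0.002]
contact_force: [-0.7, -0.2, 0.7]
grip_width: 0.0605
```

View pics/u_wrist.png

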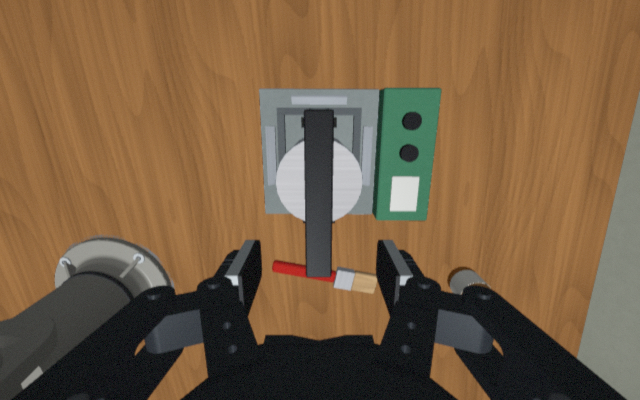

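View pics/u_scene.png

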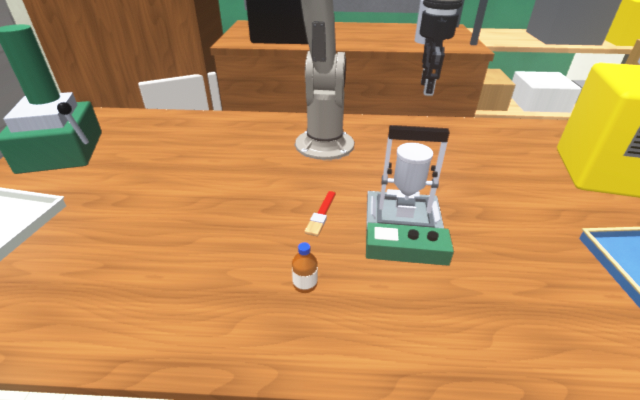

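View pics/u2.png

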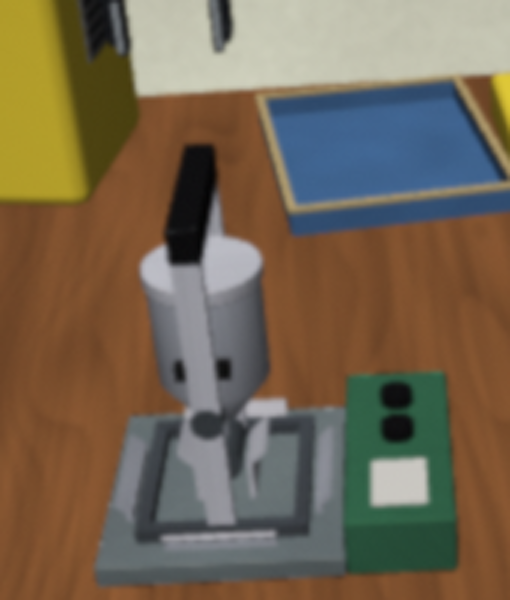

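The frame stands square inside the four rims and the hopper is upright in the catch. The arm is well clear, and the bottle (305,270) and brush (321,213) are where they started.

```bash
python3 -c "
from bench import workorder
print(workorder.hand_in())"
```

```text
the job is handed in; nothing more can be done
None
```

The frame is standing in the dock with the hopper upright in the catch. The gripper has let go and is about 130 mm above where it released. I handed the job in shortly after 29 s on the robot's clock; hand-in gives no verdict, so what follows is from my own checks.

- **Lift and balance:** I gripped the bar at its middle with 100 N and raised the frame 55 mm. I brought the hopper off its +0.22 stop with small tilts about the hinge. It stayed balanced for about 4.9 s before the carry, and from about 7 s on it was within about 0.015 rad of mid-position.
- **Carry and hold over the dock:** In the carry itself the hopper stayed within about 0.002 rad of its mid-position at every reading that stands. It then stayed balanced over the dock for about 4.5 s with the foot about 75 mm above the plate.
- **Lowering and release:** I corrected the position over the dock by about 5 mm from the pictures and lowered the frame until its weight came off.
- **Last checks:** The pictures show the foot flat inside the four rims. My last hopper reading, after the fingers opened, was about −0.003 rad. Force on the tool was near zero, and the bottle and brush had not moved.

**What disagreed:**
- **Near the dock:** One reading (0.022 rad) was false because the dock's white parts confused the lid detection. I looked, fixed the detection and did not send the moves it suggested.
- **Dock position:** The scene and side cameras differed by 4–5 mm in y on absolute positions, so I aligned using foot-to-dock differences and the wrist camera.
- **At the stop:** The hopper angle read about 0.01–0.02 rad low there, well inside the tolerances.

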